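# Pack the empty screw cups into the snap-lid tub

## Task

Pack away the empty screw cups: squeeze the two red tabs on the tub's cover towards each other to unsnap it, lift the cover off and lay it right way up on the black mat. Then put the large blue cup in the tub, after it the medium yellow cup inside the blue one, and last the small orange cup inside the yellow one, each upright and standing right down on the floor of the one it sits in. Leave the green cup with its bolt, the screwdriver, the black shell and the spool where they are.

Things in the scene. Friction and masses are not known exactly. Their poses are not given: they have to be found in the camera images.
- tub_mouth (a point): Centre of the storage tub's mouth at rim height, 34 mm above the table; z up. Grey round tub fixed on a black foot disc (diameter 112 mm): outside diameter 87 mm, inside 80 mm, inner floor 28 mm below this point. Two black catch ledges, 24 mm wide, 4 mm high, at the rim on its +y and -y sides; 71 mm free between them. At the start its cover is snapped on
- cover_grip (a point): Grip point of the tub's cover, midway between its two red tabs, 18 mm above the underside of its white disc; z up, y from tab to tab. Tabs are upright plates 22 mm wide (along x), outer faces 24 mm either side of here (48 mm across), reaching from 13 mm below to 10.5 mm above it. A red arm lies on the disc outside each plate: keep fingertips no lower than 9 mm below this point
- cover_disc (a point): Centre of the underside of the cover's white disc (diameter 88 mm, 4 mm thick; cover 0.1 kg, loose), 18 mm below cover_grip. Each tab hooks under a tub ledge and frees it once pushed in about 5 mm: lift straight up with both in. Four pegs reach 9.5 mm below the disc into the tub (1 mm play); laid on a flat surface the cover stands level on them, cover_grip 27.5 mm above that surface
- tab_a (a joint): Travel of the red tab on the cover's +y side: 0 out (snapped), to 0.009 m fully pushed in towards the middle; the spring needs 2 N to start and 6.5 N fully in
- tab_b (a joint): Travel of the red tab on the cover's -y side: the same as tab_a
- cup_large_mid (a point): Large blue cup (0.15 kg). Open round parts cup, empty, upright, dark rubber band at its foot. 56 mm high, outside diameter 66 mm at the rim tapering to 60 mm below; inside 60 mm at the rim, 56 mm at the inner floor, which is 22 mm above its underside (thick foot), so a cup nested in it stands 22 mm proud of its rim: hold near the rim. Point: on the axis, half-way up (28 mm); z up
- cup_medium_mid (a point): Medium yellow cup (0.10 kg). Open round parts cup, empty, upright, dark rubber band at its foot. 56 mm high, outside diameter 50 mm at the rim tapering to 44 mm below; inside 44 mm at the rim, 40 mm at the inner floor, which is 22 mm above its underside (thick foot), so a cup nested in it stands 22 mm proud of its rim: hold near the rim. Point: on the axis, half-way up (28 mm); z up
- cup_small_mid (a point): Small orange cup (0.06 kg). Open round parts cup, empty, upright, dark rubber band at its foot. 56 mm high, outside diameter 35 mm at the rim tapering to 29 mm below; inside 29 mm at the rim, 25 mm at the inner floor, which is 22 mm above its underside (thick foot), so a cup nested in it stands 22 mm proud of its rim: hold near the rim. Point: on the axis, half-way up (28 mm); z up
- mat_top (a point): Centre of the top of the black rubber mat, 130 mm square, 4 mm thick, fixed flat on the table, where the cover is to be laid, near its middle
- cup_green: Bystander: green cup of the same shape and size as the medium yellow one, in use: a steel bolt stands in it. Origin at the centre of its underside
- bolt: Bystander: steel bolt standing in the green cup: 49 mm long, head diameter 18 mm; its head is just above the cup's rim. Origin at its lower end
- screwdriver: Bystander: screwdriver with a red handle, 150 mm long, lying on the table on the robot's side of the tub. Origin near the middle of its underside, handle towards its -x
- shell: Bystander: black open plastic housing half, 70 x 150 x 22 mm, lying on the table beyond the tub. Origin at the centre of its underside
- spool: Bystander: white spool, diameter 52 mm, 36 mm high, standing on the table beyond the tub. Origin at the centre of its underside
Mind the look-alikes: they are no part of the job. What is shaped like the part that bears cover_grip but turquoise is not meant.

How it is judged:
By the outcome, as a careful person would: the job done as asked, in the order asked, and still so for the second after the job is handed in, with the robot touching nothing.
It also fails if it takes over 72 s, if anything falls off the work surface, if the arm or the gripper's body presses on something with over 40 N, if the wrist force passes 120 N, or if a joint passes its speed limit or range.

## Robot

A 6-joint arm with a two-finger parallel gripper is mounted at the origin on the work surface. World frame = base frame: x ahead of the robot, y to its left, z up, the work surface at z = 0. Lengths are in m, angles in rad, forces in N, time in s.
With the tool pointing down it reaches from about 0.325 to 0.9 m from the base axis. Payload 3.5 kg.
Tool frame: the origin (TCP) lies at the very end of the fingers, on their centre line; the grasp point (between the pads) lies 19 mm behind it; z points along the fingers, y is the direction in which the jaws open and shut (so a half turn about z gives the same grasp; the last joint's range is limited). The gripper opens to 85 mm and grips with 20 to 120 N. Pads are 22 mm wide; open, the fingers measure 114 mm over their backs; the gripper's body (76 mm by 85 mm) begins 54 mm behind the grasp point. The pads swing forward as they close: fully open they stand 13 mm farther back than shut.
Start: joints at [-1.209, 0.276, -0.026, 1.268, 0, 1.467], TCP at [0.28, -0.559, 0.231] pointing down, gripper open.
Joint ranges: [-3.12, 3.12], [-0.85, 1.88], [-1.08, 1.24], [-1.95, 2.15], [-1.57, 1.53], [-3.14, 3.14]. Speed limits (rad/s): [2.57, 2.57, 3.14, 3.14, 3.14, 3.14].

## Interface

Orientations are given as [roll, pitch, yaw] about the fixed x, y, z axes, in that order (R = Rz(yaw) Ry(pitch) Rx(roll)).
In Python, from plant import status, get_image, finish_job, spotter gives the robot as it stands.
- The arm moves only by the tool jog_arm, never from a script. Its argument "motion" is a list of rows, each an object of numbers: "jaw": the opening in per cent of the stroke, from 0 (shut) to 100 (fully open); "tx", "ty", "tz": the shift along the tool's x, y, z in mm; "roll": the turn about the tool's z in rad. A call has 1 to 20 rows; each row shifts and turns the commanded pose from where the row before left it, along the tool's axes as they then stand; what a row does not reach is not made up. A row lasts 1/10 s, in which the tool goes at most 50 mm and 8.59 degrees, less where a joint would pass 70% of its speed; a pose out of reach is approached as far as the arm can. A call is refused whole if a number of a shift passes 50 or a number of a turn 0.15, either way. A call with a gripper value outside its range is refused whole. The fingers move at their own pace and stop on an object; "squeeze" is the grip in N (left out, the last holds). Time passes only in rows, so rows that do not move let the fingers close. It gives the time, the measured TCP pose, the force and the opening at its end, in the units of the state.
- status.sense(): the state, without advancing time (a new reading comes with each control period).
- get_image(name): name is "scene" or "side" or "wrist"; returns a dict with "image" (480x640x3 uint8, red, green, blue), "depth" (480x640 float32, m along the optical axis (not along the pixel's ray), 0 where there is no reading), "fovy" (degrees; the focal length in pixels is half the picture's height over the tangent of half this angle, whatever the lens; pixels are square), "cx", "cy" (the principal point, pixels), "extrinsics" (4x4, takes a point from camera to world coordinates). Camera axes: x right, y down, z forward; pixel columns grow to the right and rows downward; lengths in m; the calibration is good to about 2 mm. A picture is of the moment at which its call begins.
- finish_job(): hands the job in, once; it reports no verdict.
Trained networks look in the newest picture that a camera, given by its name, has taken for a name from the list of things; names that differ only in an ending like _2 or _b are one class to them, and where a whole thing is asked for, a point or a joint stands for the part that bears it (a point fixed in the world has none). Each returns a list of dicts, best first, with "confidence" (0 to 1); they miss things now and then, are a little off and sometimes report something else, mostly with a low value. They report only what shows in the picture. A call takes as long as a camera call. They do not tell look-alikes from the thing itself.
- spotter.regions_of(target, camera): "mask" (480x640 bool, what is visible of it) and "box" ([centre column, centre row, width, height] in pixels, round what is visible of it).
The state is a dict: "clock": time; "q": joint angles; "joint_vel": joint speeds; "joint_efforts": joint torques, N m; "tcp_pos": TCP position; "eef_rot": TCP orientation; "wrist_force": force on the tool from outside, world axes, zero at the start; "moment": the same for the moment, N m; "opening": opening from 0.0 (shut) to 1.0 (fully open).
Only numpy, scipy, OpenCV 4.12 (cv2) and the standard library are available. Lean on these libraries where they do the work, as an engineer would, in place of code of your own. Each camera call takes 0.05 s, during which the arm holds its last target.

## Working session

There is one attempt and no reset: what is moved stays moved. The work goes in short steps, Python scripts to look and compute and a tool call to move; the robot and the scene stay as the last step left them, time stands still between calls to the robot, and variables do not carry over. Pictures are saved under pics/ and viewed, and the job is handed in when it is done.

Besides the shell and the picture viewer there is one more tool, called after "Call:" as name([rows], argument=value, ...), one row to a line, values as JSON. jog_arm: Moves the arm, as the interface text tells. Its arguments: {"type":"object","properties":{"motion":{"type":"array","items":{"type":"object","properties":{"jaw":{"type":"number"},"tx":{"type":"number"},"ty":{"type":"number"},"tz":{"type":"number"},"roll":{"type":"number"}}}},"squeeze":{"type":"number"}},"required":["motion"]}

```bash
ls; mkdir -p pics; python3 - <<'E'
from plant import status,get_image
import cv2,pickle
d={}
for n in ["scene","side","wrist"]:
    r=get_image(n); d[n]=r
    cv2.imwrite(f"pics/{n}0.png",r["image"][:,:,::-1]); print(n,r["fovy"],r["cx"],r["cy"],r["extrinsics"].round(3).tolist())
pickle.dump(d,open("d0.pkl","wb"))
print(status.sense())
E
```

```text
pics
scene 43.50609067997158 320.73387330228974 228.89220314829743 [[0.864, 0.425, -0.27, 0.819], [0.504, -0.72, 0.477, -0.485], [0.009, -0.549, -0.836, 0.888], [0.0, 0.0, 0.0, 1.0]]
side 52.968937270832875 320.9051561688142 239.16085428286914 [[0.841, -0.381, 0.383, 0.25], [-0.54, -0.611, 0.579, -0.453], [0.014, -0.694, -0.72, 0.633], [0.0, 0.0, 0.0, 1.0]]
wrist 63.551574590092095 319.616142725182 240.71257192530683 [[0.448, -0.86, -0.243, 0.341], [-0.894, -0.432, -0.119, -0.528], [-0.002, 0.271, -0.963, 0.373], [0.0, 0.0, 0.0, 1.0]]
{'clock': 0.15, 'q': array([-1.20942764e+00,  2.76984764e-01, -2.75256513e-02,  1.26801667e+00,
       -2.82005665e-06,  1.46736527e+00]), 'joint_vel': array([-3.60623946e-05, -1.11379466e-03,  4.44752995e-03,  7.65859587e-04,
        5.43762783e-04,  1.06685405e-04]), 'joint_efforts': array([ 9.74994109e-04, -4.46057045e+01,  2.95638406e+01,  1.05065139e-02,
       -3.32945115e-05,  6.68178942e-06]), 'tcp_pos': array([ 0.27991307, -0.55814641,  0.23041908]), 'eef_rot': array([-3.13987085e+00, -1.75890120e-04,  4.64799596e-01]), 'wrist_force': array([-0.0158853 , -0.27845434,  0.52257753]), 'moment': array([0.00752108, 0.04112575, 0.03708895]), 'opening': 0.9952782434159271}
```

View pics/scene0.png

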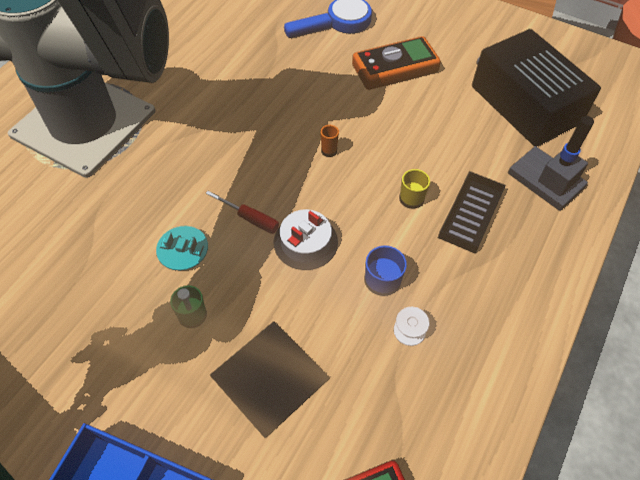

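View pics/side0.png

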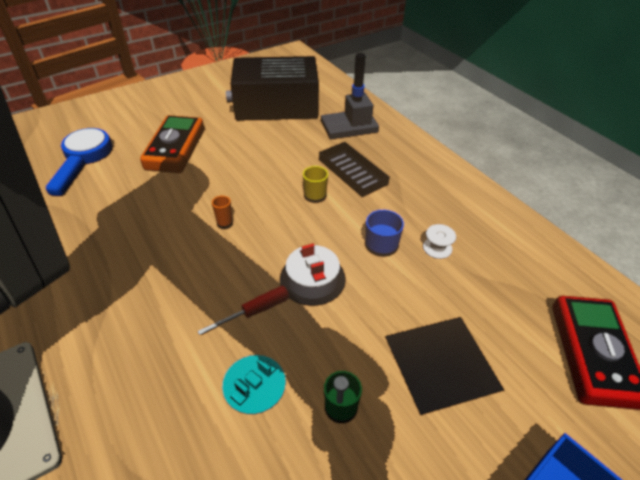

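View pics/wrist0.png

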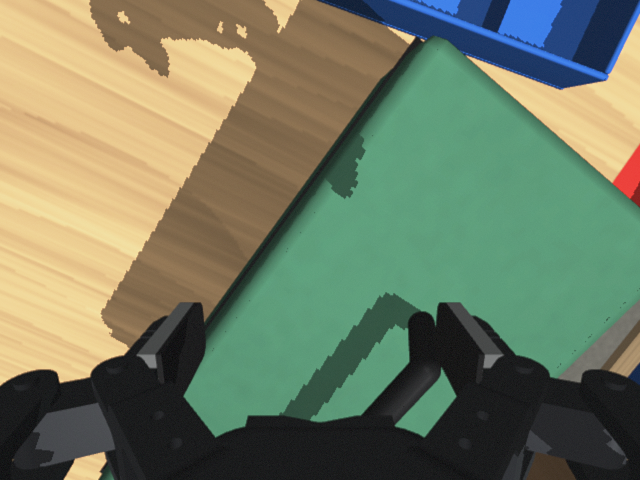

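The scene picture shows the red-tabbed cover on the grey tub at (305,235). Look-alikes are the turquoise cover at (182,247), and the green cup at (188,305) for the yellow one at (415,187). The blue cup is at (385,268), the orange cup at (330,140) and the mat at (270,378). Next I'll measure these.

```bash
cat > h.py <<'E'
import numpy as np,cv2
from scipy.optimize import least_squares
def cloud(r):
    f=240/np.tan(np.radians(r["fovy"]/2)); d=r["depth"]
    v,u=np.mgrid[0:480,0:640]
    p=np.stack([(u-r["cx"])/f*d,(v-r["cy"])/f*d,d],-1)
    E=r["extrinsics"]; w=p@E[:3,:3].T+E[:3,3]; w[d<=0]=np.nan
    return w
def proj(r,P):
    f=240/np.tan(np.radians(r["fovy"]/2)); E=np.linalg.inv(r["extrinsics"])
    p=np.atleast_2d(P)@E[:3,:3].T+E[:3,3]
    return np.c_[p[:,0]/p[:,2]*f+r["cx"],p[:,1]/p[:,2]*f+r["cy"]]
def circ(xy,R=None):
    c=np.median(xy,0)
    f=(lambda p:np.hypot(*(xy-p[:2]).T)-(R or p[2]))
    s=least_squares(f,[*c,R or .03],loss='soft_l1',f_scale=.001)
    return s.x, np.sqrt(np.mean(s.fun**2))
E
python3 - <<'E'
from plant import status,get_image,spotter
from h import *
names=["cover_grip","cup_large_mid","cup_medium_mid","cup_small_mid","tab_a","cup_green"]
for cam in ["scene","side"]:
    r=get_image(cam); w=cloud(r)
    print(cam,'table z',np.nanmedian(w[200:460,60:600,2]))
    for n in names:
        for g in spotter.regions_of(n,cam)[:4]:
            m=g["mask"]; p=w[m]; p=p[np.isfinite(p[:,0])]
            col=r["image"][m].mean(0).astype(int)
            if len(p)<5: continue
            print(n,round(g["confidence"],2),np.round(g["box"]).astype(int),m.sum(),col,'med',np.median(p,0).round(4),'mn',np.percentile(p,2,0).round(4),'mx',np.percentile(p,98,0).round(4))
E
```

```text
scene table z -0.00030961890857178487
cover_grip 0.81 [182 248  54  41] 1770 [ 77 154 150] med [ 0.3538 -0.1413  0.0139] mn [ 0.3126 -0.1769  0.0098] mx [ 0.3906 -0.0995  0.0378]
cover_grip 0.61 [306 229  49  38] 1806 [198 182 182] med [ 0.5263 -0.0174  0.0382] mn [ 0.484  -0.0553  0.0342] mx [0.562  0.0251 0.062 ]
cup_large_mid 0.75 [386 270  41  57] 1698 [ 84  89 132] med [ 0.6715 -0.0092  0.0265] mn [ 0.642  -0.0431  0.0021] mx [0.7017 0.0186 0.0568]
cup_large_mid 0.5 [470 209  69  78] 3038 [81 71 62] med [0.7473 0.1889 0.0034] mn [ 0.7135  0.1119 -0.001 ] mx [0.7824 0.2615 0.0229]
cup_medium_mid 0.64 [413 189  32  43] 945 [136 119  51] med [0.6411 0.1584 0.0346] mn [0.6191 0.1408 0.0019] mx [0.6634 0.188  0.0566]
cup_medium_mid 0.39 [272 380 119 115] 7174 [85 70 55] med [ 0.6021 -0.2522  0.0034] mn [ 5.334e-01 -3.173e-01  1.000e-04] mx [ 0.6669 -0.1826  0.0066]
cup_small_mid 0.83 [327 138  20  30] 553 [116  73  40] med [0.4555 0.1813 0.0364] mn [ 0.4147  0.1694 -0.002 ] mx [0.4702 0.2402 0.0571]
tab_a 0.69 [315 219  15  14] 134 [137  67  59] med [0.5293 0.0043 0.0522] mn [0.5166 
[... 1146 characters left out ...]
x [0.4692 0.2007 0.0574]
tab_a 0.57 [242 392  16  30] 293 [ 14 130 127] med [ 0.3273 -0.1467  0.0198] mn [ 0.3166 -0.1556  0.0136] mx [ 0.3358 -0.1273  0.0398]
tab_a 0.54 [308 250  12  12] 134 [135  60  48] med [0.5253 0.003  0.055 ] mn [5.158e-01 5.000e-04 4.270e-02] mx [0.5352 0.0076 0.0643]
tab_a 0.51 [319 273  19  22] 224 [143  63  54] med [ 0.5171 -0.0394  0.0489] mn [ 0.5081 -0.0497  0.0393] mx [ 0.5277 -0.0333  0.0638]
tab_a 0.5 [267 367  20  22] 199 [ 15 111 108] med [ 0.3711 -0.1335  0.0289] mn [ 0.3658 -0.1424  0.0147] mx [ 0.384  -0.1206  0.0398]
cup_green 0.79 [339 396  41  54] 1447 [21 43 21] med [ 0.434  -0.2297  0.0349] mn [ 0.4134 -0.2504  0.0012] mx [ 0.4594 -0.2018  0.058 ]
```

```bash
python3 - <<'E'
import cv2,pickle
d=pickle.load(open('d0.pkl','rb'))
a=cv2.resize(d['scene']['image'][190:280,250:360,::-1],None,fx=5,fy=5,interpolation=cv2.INTER_CUBIC)
cv2.imwrite('pics/c1.png',a)
E
```

```text
(no output)
```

View pics/c1.png

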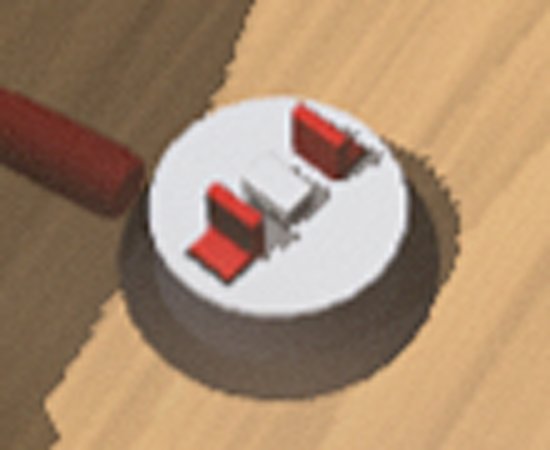

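The crop shows two red tabs on a white disc over the grey tub, so this is the right cover. Now the precise fits.

```bash
cat > fit.py <<'E'
import pickle
from h import *
d=pickle.load(open('d0.pkl','rb'))
A={'large':((.671,-.013),.033),'medium':((.641,.164),.025),'small':((.453,.183),.0175),'green':((.437,-.227),.025)}
for cam in ['scene','side']:
    r=d[cam]; w=cloud(r).reshape(-1,3); w=w[np.isfinite(w[:,0])]
    for n,(c,R) in A.items():
        q=w[(np.hypot(*(w[:,:2]-c).T)<R+.02)&(w[:,2]>.05)&(w[:,2]<.062)]
        q0=np.array(c)
        # rim top ring: R-3mm..R ; use mean radius
        t=q[(q[:,2]>.0545)]
        s,e=circ(t[:,:2],R-.0015); print(cam,n,len(t),s[:2].round(4),'rms',e.round(4),'z',np.median(t[:,2]).round(4))
    q=w[(np.hypot(*(w[:,:2]-(.523,-.018)).T)<.06)&(w[:,2]>.034)&(w[:,2]<.044)]
    hull=cv2.convexHull((q[:,:2]*1).astype(np.float32))[:,0]
    s,e=circ(hull.astype(float)); print(cam,'disc',s.round(4),e.round(4),'z',np.median(q[:,2]).round(4))
    im=r['image'].astype(int).reshape(-1,3)
    W=cloud(r).reshape(-1,3); ok=np.isfinite(W[:,0])&(np.hypot(*(W[:,:2]-(.523,-.018)).T)<.05)&(W[:,2]>.058)
    ok&=(im[:,0]>1.5*im[:,1])
    t=W[ok]; print('tabs',len(t))
    dirn=np.array([.24,.97]); pr=(t[:,:2]-(.523,-.018))@dirn
    for sg in (1,-1):
        u=t[pr*sg>0]; mn=cv2.minAreaRect((u[:,:2]*1000).astype(np.float32)); print(sg,len(u),u.mean(0).round(4),mn,'z98',np.percentile(u[:,2],95).round(4))
    # mat
    m=W[np.isfinite(W[:,0])]; im2=im[np.isfinite(W[:,0])]
    k=(np.abs(m[:,0]-.602)<.11)&(np.abs(m[:,1]+.252)<.11)&(im2.max(1)<110)&(np.abs(m[:,2]-.004)<.005)&((im2[:,0]-im2[:,2])<45)
    print('mat',cv2.minAreaRect((m[k][:,:2]*1000).astype(np.float32)),np.median(m[k],0).round(4))
E
python3 fit.py
```

```text
scene large 159 [ 0.6713 -0.0123] rms 0.0011 z 0.0558
scene medium 91 [0.6409 0.1643] rms 0.0012 z 0.0557
scene small 57 [0.4547 0.1846] rms 0.0013 z 0.0563
scene green 134 [ 0.4369 -0.2259] rms 0.0035 z 0.0559
scene disc [ 0.5225 -0.0146  0.0438] 0.0006 z 0.0377
tabs 84
1 42 [0.5278 0.0051 0.0616] ((527.7432861328125, 5.414962291717529), (6.4909186363220215, 19.3387508392334), 80.3152847290039) z98 0.0644
-1 42 [ 0.5203 -0.0364  0.0619] ((519.401123046875, -36.375675201416016), (6.936861038208008, 18.520692825317383), 83.77359008789062) z98 0.0642
mat ((579.8117065429688, -242.22900390625), (130.19216918945312, 172.5162353515625), 73.81613159179688) [ 0.6002 -0.2549  0.0034]
side large 190 [ 0.6712 -0.0135] rms 0.0012 z 0.0565
side medium 105 [0.6407 0.1633] rms 0.0013 z 0.0562
side small 80 [0.4545 0.1848] rms 0.0012 z 0.056
side green 297 [ 0.4367 -0.2269] rms 0.0021 z 0.0564
side disc [ 0.5225 -0.0158  0.0439] 0.0005 z 0.0387
tabs 118
1 59 [0.5265 0.0039 0.0617] ((526.5262451171875, 4.877536296844482), (7.8798112869262695, 20.24723243713379), 86.09944152832031) z98 0.0641
-1 59 [ 0.518  -0.0376  0.0624] ((518.3430786132812, -36.869667053222656), (7.285203456878662, 20.194406509399414), 77.64580535888672) z98 0.0646
mat ((600.128173828125, -250.37423706054688), (128.71839904785156, 127.94711303710938), 73.84339904785156) [ 0.5972 -0.2554  0.0049]
```

```bash
python3 - <<'E'
import pickle
from h import *
d=pickle.load(open('d0.pkl','rb')); r=d['wrist']; w=cloud(r)
R=np.array([[np.cos(.4648),np.sin(.4648),0],[np.sin(.4648),-np.cos(.4648),0],[0,0,-1]]).T
tcp=np.array([.2799,-.5581,.2304])
for v,u in [(310,185),(320,190),(340,190),(310,165),(335,150),(365,160),(310,450),(320,465),(350,480),(200,400)]:
    T=(w[v,u]-tcp)@R
    print(u,v,(T*1000).round(1))
p=((w-tcp)@R)[280:420,90:560].reshape(-1,3); p=p[np.isfinite(p[:,0])&(p[:,2]<.02)&(p[:,2]>-.06)]
for s in (1,-1):
    q=p[p[:,1]*s>0]; print(s,len(q),'maxz',np.percentile(q[:,2],[99,99.9]).round(4),'y',np.percentile(np.abs(q[q[:,2]>-.03,1]),[1,99]).round(4),'x',np.percentile(q[q[:,2]>-.03,0],[1,99]).round(4))
E
```

```text
185 310 [ 10.3 -44.6 -23.2]
190 320 [  8.3 -42.  -26.6]
190 340 [  1.6 -42.2 -27.8]
165 310 [-112.7 -162.7  230.6]
150 335 [  6.5 -52.6 -33.1]
160 365 [  6.6 -42.9 -49.6]
450 310 [ 10.2  44.5 -23. ]
465 320 [ 10.1  47.1 -29.8]
480 350 [ 10.2  44.8 -47.7]
400 200 [31.6 45.  70.4]
1 5237 maxz [-0.0141 -0.0126] y [0.0429 0.0565] x [-0.0111  0.0109]
-1 5074 maxz [-0.014  -0.0128] y [0.0416 0.0552] x [-0.0112  0.0109]
```

Call:
jog_arm([
  {"tx": 15,"ty": -12},
  {"tx": 31,"ty": -25},
  {"tx": 31,"ty": -25},
  {"tx": 31,"ty": -25},
  {"tx": 31,"ty": -25},
  {"tx": 31,"ty": -25},
  {"tx": 31,"ty": -25},
  {"tx": 31,"ty": -25},
  {"tx": 31,"ty": -25},
  {"tx": 31,"ty": -25},
  {"tx": 31,"ty": -25},
  {"tx": 31,"ty": -25},
  {"tx": 31,"ty": -25},
  {"tx": 31,"ty": -25},
  {"tx": 31,"ty": -25},
  {"tx": 11,"ty": -14},
])

```text
validation failed for argument at $.mo...
```

The wrist depth puts the open tips 13 mm behind the TCP, so the TCP is defined with the fingers shut. The call was refused; I'll try again with every key filled in.

Call:
jog_arm([
  {"tx": 15,"ty": -12,"tz": 0,"roll": 0,"jaw": 100},
  {"tx": 31,"ty": -25,"tz": 0,"roll": 0,"jaw": 100},
], squeeze=30)

```text
clock: 1.05
tcp_pos: [0.3045, -0.5058, 0.2311]
eef_rot: [3.141, 0.0, 0.462]
wrist_force: [-0.2, 0.3, 0.0]
opening: 1.002
```

Call:
jog_arm([
  {"jaw": 100,"tx": 34,"ty": -28},
  {"jaw": 100,"tx": 36,"ty": -30},
  {"jaw": 100,"tx": 36,"ty": -30},
  {"jaw": 100,"tx": 36,"ty": -30},
  {"jaw": 100,"tx": 36,"ty": -30},
  {"jaw": 100,"tx": 36,"ty": -30},
  {"jaw": 100,"tx": 36,"ty": -30},
  {"jaw": 100,"tx": 36,"ty": -30},
  {"jaw": 100,"tx": 36,"ty": -30},
  {"jaw": 100,"tx": 36,"ty": -30},
  {"jaw": 100,"tx": 36,"ty": -30},
  {"jaw": 100,"tx": 20,"ty": -12},
])

```text
validation failed for argument at $.mo...
```

Call:
jog_arm([
  {"jaw": 100,"tx": 34,"ty": -28,"tz": 0,"roll": 0},
  {"jaw": 100,"tx": 36,"ty": -30,"tz": 0,"roll": 0},
  {"jaw": 100,"tx": 36,"ty": -30,"tz": 0,"roll": 0},
  {"jaw": 100,"tx": 36,"ty": -30,"tz": 0,"roll": 0},
  {"jaw": 100,"tx": 36,"ty": -30,"tz": 0,"roll": 0},
  {"jaw": 100,"tx": 36,"ty": -30,"tz": 0,"roll": 0},
  {"jaw": 100,"tx": 36,"ty": -30,"tz": 0,"roll": 0},
  {"jaw": 100,"tx": 36,"ty": -30,"tz": 0,"roll": 0},
  {"jaw": 100,"tx": 36,"ty": -30,"tz": 0,"roll": 0},
  {"jaw": 100,"tx": 36,"ty": -30,"tz": 0,"roll": 0},
  {"jaw": 100,"tx": 36,"ty": -30,"tz": 0,"roll": 0},
  {"jaw": 100,"tx": 20,"ty": -12,"tz": 0,"roll": 0},
], squeeze=30)

```text
clock: 2.25
tcp_pos: [0.5223, -0.0113, 0.2315]
eef_rot: [-3.141, -0.001, 0.469]
wrist_force: [-0.0, -0.3, 0.1]
opening: 1.003
```

Call:
jog_arm([
  {"jaw": 100,"tx": 0,"ty": 0,"tz": 4,"roll": -0.1},
  {"jaw": 100,"tx": 0,"ty": 0,"tz": 4,"roll": -0.14},
  {"jaw": 100,"tx": 0,"ty": 0,"tz": 4,"roll": -0.14},
  {"jaw": 100,"tx": 0,"ty": 0,"tz": 4,"roll": -0.14},
  {"jaw": 100,"tx": 0,"ty": 0,"tz": 4,"roll": -0.14},
  {"jaw": 100,"tx": 0,"ty": 0,"tz": 4,"roll": -0.14},
  {"jaw": 100,"tx": 0,"ty": 0,"tz": 4,"roll": -0.14},
  {"jaw": 100,"tx": 0,"ty": 0,"tz": 4,"roll": -0.14},
  {"jaw": 100,"tx": 0,"ty": 0,"tz": 4,"roll": -0.14},
  {"jaw": 100,"tx": 0,"ty": 0,"tz": 4,"roll": -0.14},
  {"jaw": 100,"tx": 0,"ty": 0,"tz": 4,"roll": -0.14},
  {"jaw": 100,"tx": 0,"ty": 0,"tz": 4,"roll": -0.14},
  {"jaw": 100,"tx": 0,"ty": 0,"tz": 4,"roll": -0.14},
  {"jaw": 100,"tx": 0,"ty": 0,"tz": 4,"roll": -0.14},
  {"jaw": 100,"tx": 0,"ty": 0,"tz": 4,"roll": -0.14},
  {"jaw": 100,"tx": 0,"ty": 0,"tz": 4,"roll": -0.14},
  {"jaw": 100,"tx": 0,"ty": 0,"tz": 4,"roll": -0.14},
  {"jaw": 100,"tx": 0,"ty": 0,"tz": 4,"roll": -0.14},
  {"jaw": 100,"tx": 0,"ty": 0,"tz": 0,"roll": -0.02},
  {"jaw": 100,"tx": 0,"ty": 0,"tz": 0,"roll": 0},
], squeeze=30)

```text
clock: 4.25
tcp_pos: [0.5218, -0.0149, 0.1594]
eef_rot: [3.141, -0.0, 2.963]
wrist_force: [0.1, 0.6, -0.6]
opening: 1.0
```

```bash
cat > look.py <<'E'
import sys,pickle
from plant import status,get_image
from h import *
s=status.sense(); r=get_image(sys.argv[1]); pickle.dump((s,r),open(sys.argv[2]+'.pkl','wb'))
cv2.imwrite('pics/'+sys.argv[2]+'.png',r['image'][:,:,::-1]); print(s['clock'],s['tcp_pos'].round(4),s['eef_rot'].round(3),s['q'].round(2))
E
python3 look.py wrist w1
```

```text
4.25 [ 0.5218 -0.0149  0.1594] [ 3.141 -0.     2.963] [-0.15  0.15 -0.35  1.08  0.    0.03]
```

View pics/w1.png

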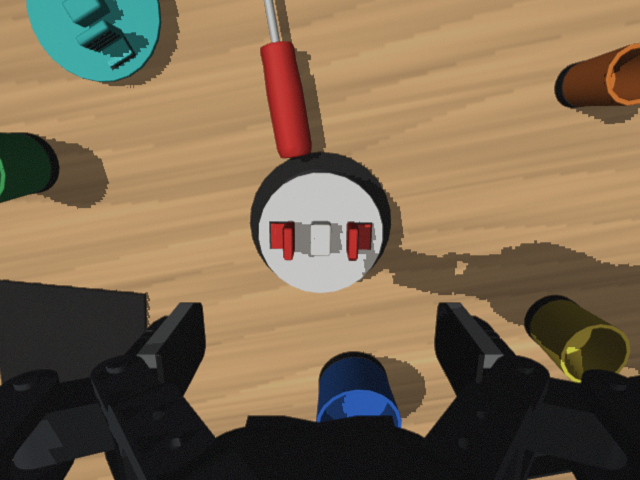

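The wrist view has the cover at (320,235), its tabs at (288,240) and (353,240), level with the jaw axis. The turquoise cover is at (95,40).

```bash
cat > wm.py <<'E'
import pickle,sys
from h import *
from scipy.spatial.transform import Rotation as Ro
s,r=pickle.load(open('w1.pkl','rb')); w=cloud(r).reshape(-1,3); im=r['image'].reshape(-1,3).astype(int)
k=np.isfinite(w[:,0])&(np.hypot(*(w[:,:2]-(.523,-.016)).T)<.05)&(w[:,2]>.055)&(im[:,0]>1.8*im[:,1])
R=Ro.from_euler('xyz',s['eef_rot']).as_matrix()
T=(w-s['tcp_pos'])@R
t=T[k]*1000
for sg in(1,-1):
    u=t[t[:,1]*sg>0]; print(sg,len(u),u.mean(0).round(2),cv2.minAreaRect(u[:,:2].astype(np.float32)),np.percentile(w[k][:,2],[50,95]))
k=np.isfinite(w[:,0])&(np.hypot(*(w[:,:2]-(.523,-.016)).T)<.06)&(w[:,2]>.034)&(w[:,2]<.042)&(im.min(1)>150)
h=cv2.convexHull(w[k][:,:2].astype(np.float32))[:,0].astype(float); print('disc',circ(h),circ((h-s['tcp_pos'][:2])@R[:2,:2]))
for c,Rr in [((.671,-.013),.033),((.641,.164),.025),((.4546,.1847),.0175)]:
    q=w[np.isfinite(w[:,0])&(np.hypot(*(w[:,:2]-c).T)<Rr+.01)&(w[:,2]>.0545)&(w[:,2]<.06)]
    if len(q)>20: print(c,len(q),circ(q[:,:2],Rr-.0015),np.median(q[:,2]))
k=np.isfinite(w[:,0])&(np.hypot(*(w[:,:2]-(.52,-.016)).T)<.2)&(np.hypot(*(w[:,:2]-(.52,-.016)).T)>.07); print('table',np.median(w[k][:,2]))
E
python3 wm.py
```

```text
1 335 [ 0.13 20.36 97.96] ((-0.9114151000976562, 20.776168823242188), (21.015077590942383, 6.788032531738281), 0.0089859738945961) [0.06186915 0.06309916]
-1 326 [  0.26 -21.57  97.28] ((5.715029716491699, -24.908966064453125), (14.175098419189453, 34.61515808105469), 60.5400276184082) [0.06186915 0.06309916]
disc (array([ 0.52305859, -0.01580448,  0.04344442]), np.float64(0.0001601008135732218)) (array([-0.00134555, -0.00064561,  0.04344442]), np.float64(0.00016010054971732165))
(0.671, -0.013) 431 (array([ 0.67163807, -0.01311633,  0.0315    ]), np.float64(0.0009261008877257964)) 0.055528116286517076
(0.641, 0.164) 647 (array([0.64093551, 0.16323244, 0.0235    ]), np.float64(0.0010546933039148642)) 0.055512791012940294
(0.4546, 0.1847) 481 (array([0.45480075, 0.18477699, 0.016     ]), np.float64(0.0008950410524947236)) 0.05556036438040715
table -0.0001652672014927914
```

Call:
jog_arm([
  {"jaw": 78,"tx": -0.7,"ty": -0.6,"tz": 10,"roll": 0},
  {"jaw": 78,"tx": 0,"ty": 0,"tz": 20,"roll": 0},
  {"jaw": 78,"tx": 0,"ty": 0,"tz": 25,"roll": 0},
  {"jaw": 78,"tx": 0,"ty": 0,"tz": 25,"roll": 0},
  {"jaw": 78,"tx": 0,"ty": 0,"tz": 20,"roll": 0},
  {"jaw": 78,"tx": 0,"ty": 0,"tz": 10,"roll": 0},
  {"jaw": 78,"tx": 0,"ty": 0,"tz": 6,"roll": 0},
  {"jaw": 78,"tx": 0,"ty": 0,"tz": 0,"roll": 0},
  {"jaw": 78,"tx": 0,"ty": 0,"tz": 0,"roll": 0},
], squeeze=35)

```text
clock: 5.2
tcp_pos: [0.5238, -0.0164, 0.0441]
eef_rot: [3.142, 0.002, 2.965]
wrist_force: [0.1, -0.3, 1.0]
opening: 0.778
```

```bash
python3 look.py wrist w2; python3 look.py side s2;python3 - <<'E'
import cv2
a=cv2.imread('pics/w2.png');b=cv2.imread('pics/s2.png')[170:350,210:430]
b=cv2.resize(b,(400,327));a=cv2.resize(a,(400,300))
import numpy as np
cv2.imwrite('pics/m2.png',np.hstack([a,b[:300]]))
E
```

```text
5.2 [ 0.5238 -0.0164  0.0441] [3.142e+00 2.000e-03 2.965e+00] [-0.15  0.27 -0.47  0.83 -0.    0.02]
5.25 [ 0.524  -0.0164  0.0443] [3.142e+00 2.000e-03 2.965e+00] [-0.15  0.27 -0.47  0.83  0.    0.02]
```

View pics/m2.png

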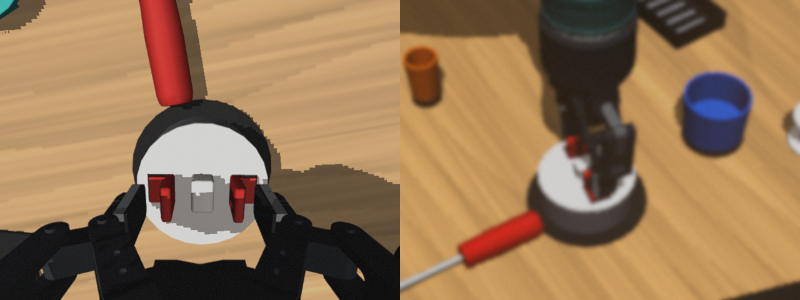

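The fingers straddle both red tabs evenly. Now to squeeze.

Call:
jog_arm([
  {"jaw": 30,"tx": 0,"ty": 0,"tz": 0,"roll": 0},
  {"jaw": 30,"tx": 0,"ty": 0,"tz": 0,"roll": 0},
  {"jaw": 30,"tx": 0,"ty": 0,"tz": 0,"roll": 0},
  {"jaw": 30,"tx": 0,"ty": 0,"tz": 0,"roll": 0},
  {"jaw": 30,"tx": 0,"ty": 0,"tz": 0,"roll": 0},
  {"jaw": 30,"tx": 0,"ty": 0,"tz": 0,"roll": 0},
  {"jaw": 30,"tx": 0,"ty": 0,"tz": 0,"roll": 0},
  {"jaw": 30,"tx": 0,"ty": 0,"tz": 0,"roll": 0},
], squeeze=35)

```text
clock: 6.1
tcp_pos: [0.5242, -0.0155, 0.0452]
eef_rot: [3.139, 0.002, 2.965]
wrist_force: [-1.3, 2.8, 9.6]
opening: 0.327
```

```bash
python3 look.py wrist w3
```

```text
6.1 [ 0.5242 -0.0155  0.0452] [3.139e+00 2.000e-03 2.965e+00] [-0.15  0.27 -0.47  0.83  0.    0.02]
```

View pics/w3.png

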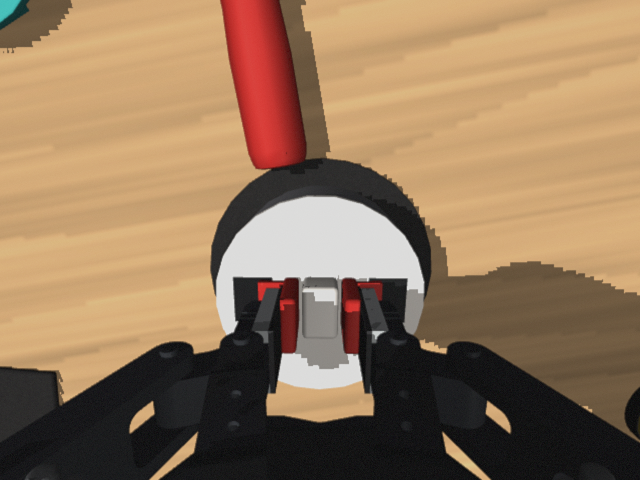

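Both tabs are fully in, with an opening of about 28 to 30 mm. Lifting straight up.

Call:
jog_arm([
  {"jaw": 30,"tx": 0,"ty": 0,"tz": -2,"roll": 0},
  {"jaw": 30,"tx": 0,"ty": 0,"tz": -4,"roll": 0},
  {"jaw": 30,"tx": 0,"ty": 0,"tz": -5,"roll": 0},
  {"jaw": 30,"tx": 0,"ty": 0,"tz": -5,"roll": 0},
  {"jaw": 30,"tx": 0,"ty": 0,"tz": -8,"roll": 0},
  {"jaw": 30,"tx": 0,"ty": 0,"tz": -10,"roll": 0},
  {"jaw": 30,"tx": 0,"ty": 0,"tz": -10,"roll": 0},
  {"jaw": 30,"tx": 0,"ty": 0,"tz": -8,"roll": 0},
  {"jaw": 30,"tx": 0,"ty": 0,"tz": 0,"roll": 0},
], squeeze=35)

```text
clock: 7.05
tcp_pos: [0.5243, -0.0165, 0.0971]
eef_rot: [-3.141, 0.003, 2.965]
wrist_force: [0.4, -0.2, -0.8]
opening: 0.33
```

```bash
python3 look.py scene s4; python3 look.py side s5; python3 - <<'E'
import cv2,numpy as np
a=cv2.imread('pics/s4.png')[130:330,200:420];b=cv2.imread('pics/s5.png')[150:350,200:420]
cv2.imwrite('pics/m4.png',cv2.resize(np.hstack([a,b]),(792,360)))
E
```

```text
7.05 [ 0.5243 -0.0165  0.0971] [-3.141e+00  3.000e-03  2.965e+00] [-0.15  0.21 -0.42  0.94 -0.    0.02]
7.1 [ 0.5237 -0.0164  0.0963] [-3.141e+00  2.000e-03  2.965e+00] [-0.15  0.21 -0.42  0.94 -0.    0.02]
```

View pics/m4.png

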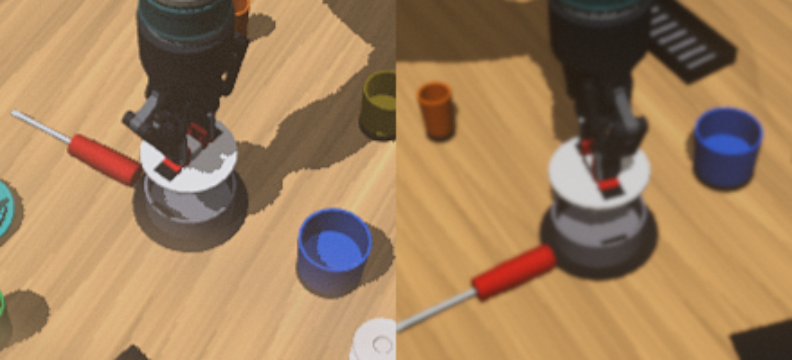

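The cover is off, level and held by both tabs. Next I'll carry it to the mat, centred at about (0.600, -0.250).

Call:
jog_arm([
  {"jaw": 30,"tx": -5.6,"ty": -11,"tz": 0,"roll": 0},
  {"jaw": 30,"tx": -10.5,"ty": -19.5,"tz": 0,"roll": 0},
  {"jaw": 30,"tx": -10.5,"ty": -19.5,"tz": 0,"roll": 0},
  {"jaw": 30,"tx": -10.5,"ty": -19.5,"tz": 0,"roll": 0},
  {"jaw": 30,"tx": -10.5,"ty": -19.5,"tz": 0,"roll": 0},
  {"jaw": 30,"tx": -10.5,"ty": -19.5,"tz": 0,"roll": 0},
  {"jaw": 30,"tx": -10.5,"ty": -19.5,"tz": 0,"roll": 0},
  {"jaw": 30,"tx": -10.5,"ty": -19.5,"tz": 0,"roll": 0},
  {"jaw": 30,"tx": -10.5,"ty": -19.5,"tz": 0,"roll": 0},
  {"jaw": 30,"tx": -10.5,"ty": -19.5,"tz": 0,"roll": 0},
  {"jaw": 30,"tx": -10.5,"ty": -19.5,"tz": 0,"roll": 0},
  {"jaw": 30,"tx": -5.6,"ty": -11,"tz": 5,"roll": 0},
  {"jaw": 30,"tx": 0,"ty": 0,"tz": 15,"roll": 0},
  {"jaw": 30,"tx": 0,"ty": 0,"tz": 15,"roll": 0},
  {"jaw": 30,"tx": 0,"ty": 0,"tz": 10,"roll": 0},
  {"jaw": 30,"tx": 0,"ty": 0,"tz": 10,"roll": 0},
  {"jaw": 30,"tx": 0,"ty": 0,"tz": 5,"roll": 0},
  {"jaw": 30,"tx": 0,"ty": 0,"tz": 0,"roll": 0},
], squeeze=35)

```text
clock: 8.95
tcp_pos: [0.5983, -0.2493, 0.0341]
eef_rot: [3.141, -0.002, 2.965]
wrist_force: [0.4, 0.4, -1.4]
opening: 0.328
```

```bash
python3 look.py side s6; python3 - <<'E'
import pickle
from h import *
s,r=pickle.load(open('s6.pkl','rb')); w=cloud(r).reshape(-1,3); im=r['image'].reshape(-1,3).astype(int)
k=np.isfinite(w[:,0])&(np.hypot(*(w[:,:2]-(.60,-.25)).T)<.06)&(im.min(1)>120)
h=cv2.convexHull(w[k][:,:2].astype(np.float32))[:,0].astype(float); print(circ(h),np.percentile(w[k][:,2],[10,50,90]))
# tub interior
q=w[np.isfinite(w[:,0])&(np.hypot(*(w[:,:2]-(.523,-.016)).T)<.06)&(w[:,2]>.0315)&(w[:,2]<.038)]
print('tub',circ(q[:,:2]),len(q))
cv2.imwrite('pics/s6c.png',cv2.resize(r['image'][180:440,240:540,::-1],None,fx=2,fy=2))
E
```

```text
8.95 [ 0.5983 -0.2493  0.0341] [ 3.141e+00 -2.000e-03  2.965e+00] [-0.49  0.47 -0.19  0.91  0.   -0.32]
(array([ 0.59302139, -0.25151241,  0.05230249]), np.float64(0.0039566073463446145)) [0.02711553 0.29075779 0.49239888]
tub (array([ 0.52252549, -0.01625515,  0.04110945]), np.float64(0.002029801864312897)) 416
```

View pics/s6c.png

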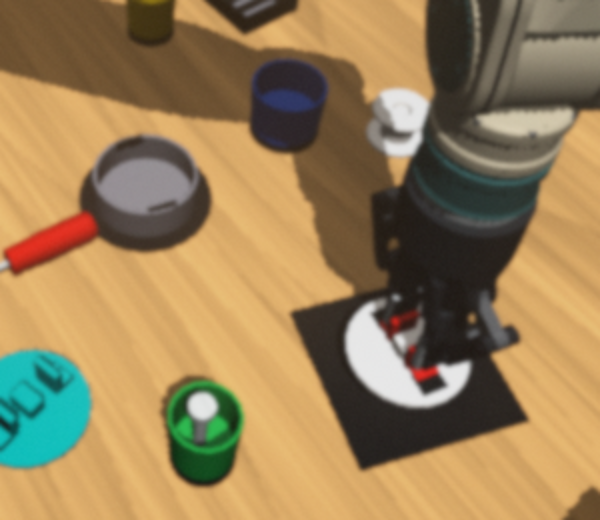

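Call:
jog_arm([
  {"jaw": 30,"tx": 0,"ty": 0,"tz": 4,"roll": 0},
  {"jaw": 30,"tx": 0,"ty": 0,"tz": 3,"roll": 0},
  {"jaw": 30,"tx": 0,"ty": 0,"tz": 1.5,"roll": 0},
  {"jaw": 30,"tx": 0,"ty": 0,"tz": 1,"roll": 0},
  {"jaw": 30,"tx": 0,"ty": 0,"tz": 0,"roll": 0},
  {"jaw": 30,"tx": 0,"ty": 0,"tz": 0,"roll": 0},
], squeeze=35)

```text
clock: 9.6
tcp_pos: [0.5992, -0.2504, 0.0259]
eef_rot: [-3.142, 0.0, 2.965]
wrist_force: [-0.4, -0.3, -0.9]
opening: 0.328
```

Call:
jog_arm([
  {"jaw": 30,"tx": 0,"ty": 0,"tz": 1,"roll": 0},
  {"jaw": 30,"tx": 0,"ty": 0,"tz": 0,"roll": 0},
], squeeze=35)

```text
clock: 9.8
tcp_pos: [0.5994, -0.2504, 0.0249]
eef_rot: [-3.141, 0.0, 2.965]
wrist_force: [0.4, 0.0, -0.1]
opening: 0.328
```

Call:
jog_arm([
  {"jaw": 30,"tx": 0,"ty": 0,"tz": 1,"roll": 0},
  {"jaw": 30,"tx": 0,"ty": 0,"tz": 0,"roll": 0},
], squeeze=35)

```text
clock: 10.0
tcp_pos: [0.5994, -0.2504, 0.0248]
eef_rot: [-3.141, 0.0, 2.965]
wrist_force: [-1.8, 0.6, 4.6]
opening: 0.325
```

Contact with the mat. Opening, then rising.

Call:
jog_arm([
  {"jaw": 42,"tx": 0,"ty": 0,"tz": 0,"roll": 0},
  {"jaw": 52,"tx": 0,"ty": 0,"tz": 0,"roll": 0},
  {"jaw": 62,"tx": 0,"ty": 0,"tz": 0,"roll": 0},
  {"jaw": 75,"tx": 0,"ty": 0,"tz": 0,"roll": 0},
  {"jaw": 85,"tx": 0,"ty": 0,"tz": 0,"roll": 0},
  {"jaw": 85,"tx": 0,"ty": 0,"tz": 0,"roll": 0},
  {"jaw": 85,"tx": 0,"ty": 0,"tz": -5,"roll": 0},
  {"jaw": 100,"tx": 0,"ty": 0,"tz": -15,"roll": 0},
  {"jaw": 100,"tx": 0,"ty": 0,"tz": -30,"roll": 0},
  {"jaw": 100,"tx": 0,"ty": 0,"tz": -30,"roll": 0},
  {"jaw": 100,"tx": 0,"ty": 0,"tz": -30,"roll": 0},
  {"jaw": 100,"tx": 0,"ty": 0,"tz": -15,"roll": 0},
  {"jaw": 100,"tx": 0,"ty": 0,"tz": 0,"roll": 0},
], squeeze=35)

```text
clock: 11.3
tcp_pos: [0.6014, -0.2515, 0.1529]
eef_rot: [-3.139, 0.007, 2.965]
wrist_force: [0.5, 0.3, -0.8]
opening: 0.999
```

```bash
python3 look.py wrist w7;python3 - <<'E'
import pickle
from h import *
s,r=pickle.load(open('w7.pkl','rb')); w=cloud(r).reshape(-1,3); im=r['image'].reshape(-1,3).astype(int)
k=np.isfinite(w[:,0])&(np.hypot(*(w[:,:2]-(.60,-.25)).T)<.07)&(w[:,2]<.026)&(im.min(1)>150)
q=w[k]; h=cv2.convexHull(q[:,:2].astype(np.float32))[:,0].astype(float); print(circ(h),np.percentile(q[:,2],[5,50,95]))
E
```

```text
11.3 [ 0.6014 -0.2515  0.1529] [-3.139  0.007  2.965] [-0.5   0.37 -0.07  1.12 -0.   -0.32]
(array([ 0.6003104 , -0.25153114,  0.04533643]), np.float64(0.0010211697278499654)) [0.01606605 0.01720249 0.01831792]
```

View pics/w7.png

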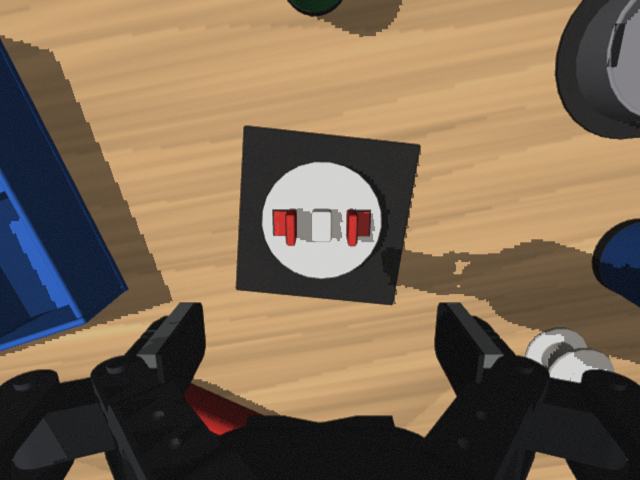

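The cover lies level in the middle of the mat: disc top 17.2 mm, expected 17.5. For the blue cup I'll check how much room the fingers have near the spool, and the tub's centre and ledges.

```bash
python3 - <<'E'
import pickle
from h import *
d=pickle.load(open('d0.pkl','rb'))
for c in ['scene','side']:
    w=cloud(d[c]).reshape(-1,3); q=w[np.isfinite(w[:,0])&(w[:,2]>.032)&(w[:,2]<.04)&(np.hypot(*(w[:,:2]-(.735,-.09)).T)<.05)]
    print('spool',len(q),np.percentile(q,[2,50,98],0).round(3).tolist())
s,r=pickle.load(open('s6.pkl','rb')); w=cloud(r).reshape(-1,3)
q=w[np.isfinite(w[:,0])&(np.hypot(*(w[:,:2]-(.523,-.016)).T)<.047)&(w[:,2]>.0325)&(w[:,2]<.037)]
print('tub',circ(q[:,:2],.0417),len(q))
from plant import get_image
r=get_image('scene'); pickle.dump(r,open('t8.pkl','wb')); w=cloud(r).reshape(-1,3)
q=w[np.isfinite(w[:,0])&(np.hypot(*(w[:,:2]-(.523,-.016)).T)<.047)&(w[:,2]>.0325)&(w[:,2]<.037)]
print('tub',circ(q[:,:2],.0417),len(q))
cv2.imwrite('pics/t8.png',cv2.resize(r['image'][120:340,220:460,::-1],None,fx=3,fy=3)[:600])
E
```

```text
spool 767 [[0.727, -0.096, 0.032], [0.75, -0.073, 0.035], [0.773, -0.049, 0.038]]
spool 502 [[0.727, -0.098, 0.033], [0.75, -0.075, 0.037], [0.773, -0.052, 0.039]]
tub (array([ 0.52267869, -0.0159871 ,  0.0417    ]), np.float64(0.0022536421877107217)) 354
tub (array([ 0.522604 , -0.0150904,  0.0417   ]), np.float64(0.0020479776608110936)) 182
```

View pics/t8.png

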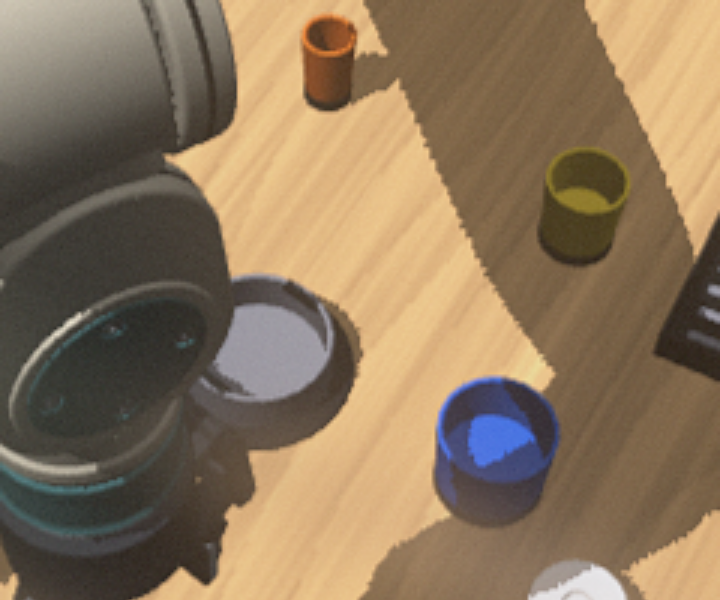

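Call:
jog_arm([
  {"jaw": 100,"tx": -1.7,"ty": 13,"tz": 0,"roll": 0},
  {"jaw": 100,"tx": -3,"ty": 25,"tz": 0,"roll": 0},
  {"jaw": 100,"tx": -3,"ty": 25,"tz": 0,"roll": 0},
  {"jaw": 100,"tx": -3,"ty": 25,"tz": 0,"roll": 0},
  {"jaw": 100,"tx": -3,"ty": 25,"tz": 0,"roll": 0},
  {"jaw": 100,"tx": -3,"ty": 25,"tz": 0,"roll": 0},
  {"jaw": 100,"tx": -3,"ty": 25,"tz": 0,"roll": 0},
  {"jaw": 100,"tx": -3,"ty": 25,"tz": 0,"roll": 0},
  {"jaw": 100,"tx": -3,"ty": 25,"tz": 0,"roll": 0},
  {"jaw": 100,"tx": -3,"ty": 25,"tz": 0,"roll": 0},
  {"jaw": 100,"tx": -1,"ty": 8.4,"tz": 0,"roll": 0},
  {"jaw": 100,"tx": 0,"ty": 0,"tz": 0,"roll": 0},
  {"jaw": 100,"tx": 0,"ty": 0,"tz": 0,"roll": 0},
], squeeze=35)

```text
clock: 12.7
tcp_pos: [0.6709, -0.0131, 0.1478]
eef_rot: [-3.141, -0.002, 2.965]
wrist_force: [-0.5, -0.6, -0.2]
opening: 0.997
```

```bash
python3 look.py wrist w9; cat > cup.py <<'E'
import pickle,sys
from h import *
from scipy.spatial.transform import Rotation as Ro
s,r=pickle.load(open(sys.argv[1]+'.pkl','rb')); w=cloud(r).reshape(-1,3); w=w[np.isfinite(w[:,0])]
R=Ro.from_euler('xyz',s['eef_rot']).as_matrix()
for a in sys.argv[2:]:
    x,y,rad,zt=map(float,a.split(','))
    q=w[(np.hypot(*(w[:,:2]-(x,y)).T)<rad+.008)&(np.abs(w[:,2]-zt)<.003)]
    c,e=circ(q[:,:2],rad-.0015); z=np.median(q[:,2])
    print(a,len(q),'world',c[:2].round(4),z.round(4),'rms',e.round(4),'tool mm',(((np.r_[c[:2],z]-s['tcp_pos'])@R)*1000).round(1))
E
python3 cup.py w9 .671,-.013,.033,.056 .5228,-.0157,.0435,.034
```

```text
12.7 [ 0.6709 -0.0131  0.1478] [-3.141e+00 -2.000e-03  2.965e+00] [-0.12  0.41 -0.02  1.14 -0.    0.06]
.671,-.013,.033,.056 1574 world [ 0.6715 -0.013 ] 0.0555 rms 0.001 tool mm [-0.7  0.3 92.3]
.5228,-.0157,.0435,.034 1634 world [ 0.5225 -0.0155] 0.0336 rms 0.002 tool mm [145.5 -28.4 114.5]
```

View pics/w9.png

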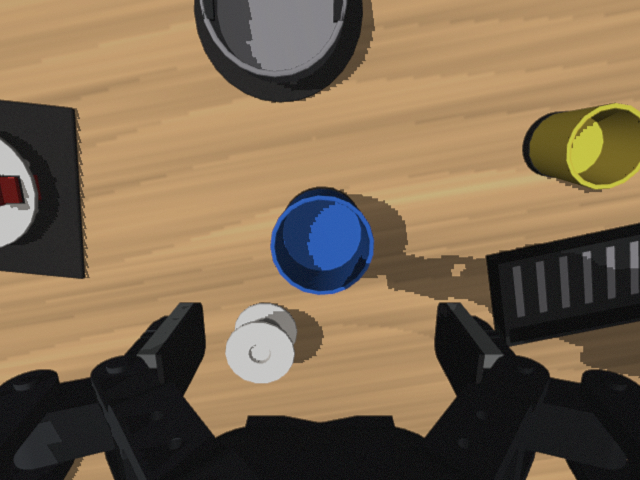

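The blue cup at (322,245) is centred under the tool. Descending to grip it near the rim.

Call:
jog_arm([
  {"jaw": 100,"tx": -0.5,"ty": 0.2,"tz": 10,"roll": 0},
  {"jaw": 100,"tx": 0,"ty": 0,"tz": 20,"roll": 0},
  {"jaw": 100,"tx": 0,"ty": 0,"tz": 25,"roll": 0},
  {"jaw": 100,"tx": 0,"ty": 0,"tz": 25,"roll": 0},
  {"jaw": 100,"tx": 0,"ty": 0,"tz": 20,"roll": 0},
  {"jaw": 100,"tx": 0,"ty": 0,"tz": 12,"roll": 0},
  {"jaw": 100,"tx": 0,"ty": 0,"tz": 7,"roll": 0},
  {"jaw": 100,"tx": 0,"ty": 0,"tz": 0,"roll": 0},
  {"jaw": 60,"tx": 0,"ty": 0,"tz": 0,"roll": 0},
  {"jaw": 60,"tx": 0,"ty": 0,"tz": 0,"roll": 0},
  {"jaw": 60,"tx": 0,"ty": 0,"tz": 0,"roll": 0},
  {"jaw": 60,"tx": 0,"ty": 0,"tz": 0,"roll": 0},
  {"jaw": 60,"tx": 0,"ty": 0,"tz": 0,"roll": 0},
  {"jaw": 60,"tx": 0,"ty": 0,"tz": 0,"roll": 0},
], squeeze=30)

```text
clock: 14.15
tcp_pos: [0.6737, -0.0129, 0.0316]
eef_rot: [3.141, 0.003, 2.965]
wrist_force: [-0.7, 0.2, 5.5]
opening: 0.764
```

Call:
jog_arm([
  {"jaw": 60,"tx": 0,"ty": 0,"tz": -5,"roll": 0},
  {"jaw": 60,"tx": 0,"ty": 0,"tz": -15,"roll": 0},
  {"jaw": 60,"tx": 0,"ty": 0,"tz": -20,"roll": 0},
  {"jaw": 60,"tx": 0,"ty": 0,"tz": -15,"roll": 0},
  {"jaw": 60,"tx": 10,"ty": -2,"tz": -5,"roll": 0},
  {"jaw": 60,"tx": 20,"ty": -4,"tz": 0,"roll": 0},
  {"jaw": 60,"tx": 20,"ty": -4,"tz": 0,"roll": 0},
  {"jaw": 60,"tx": 20,"ty": -4,"tz": 0,"roll": 0},
  {"jaw": 60,"tx": 20,"ty": -4,"tz": 0,"roll": 0},
  {"jaw": 60,"tx": 20,"ty": -4,"tz": 0,"roll": 0},
  {"jaw": 60,"tx": 20,"ty": -4,"tz": 0,"roll": 0},
  {"jaw": 60,"tx": 16,"ty": -2.8,"tz": 0,"roll": 0},
  {"jaw": 60,"tx": 0,"ty": 0,"tz": 0,"roll": 0},
  {"jaw": 60,"tx": 0,"ty": 0,"tz": 0,"roll": 0},
], squeeze=30)

```text
clock: 15.55
tcp_pos: [0.5233, -0.0155, 0.0899]
eef_rot: [3.142, 0.001, 2.965]
wrist_force: [0.1, -0.7, -0.8]
opening: 0.758
```

```bash
python3 look.py wrist w10; python3 look.py side s10; python3 cup.py s10 .5227,-.0157,.033,.116; python3 - <<'E'
import cv2,numpy as np
a=cv2.imread('pics/w10.png');b=cv2.imread('pics/s10.png')[150:350,200:440]
cv2.imwrite('pics/m10.png',np.hstack([cv2.resize(a,(440,330)),cv2.resize(b,(350,330))]))
E
```

```text
15.55 [ 0.5233 -0.0155  0.0899] [3.142e+00 1.000e-03 2.965e+00] [-0.15  0.22 -0.42  0.93  0.    0.02]
15.6 [ 0.5242 -0.0156  0.0901] [3.142e+00 1.000e-03 2.965e+00] [-0.15  0.22 -0.42  0.93  0.    0.02]
.5227,-.0157,.033,.116 159 world [ 0.5223 -0.0166] 0.1149 rms 0.0026 tool mm [  1.6  -1.4 -24.9]
```

View pics/m10.png

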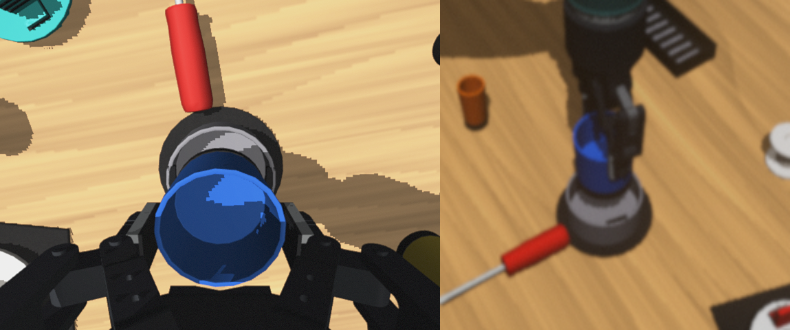

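```bash
python3 cup.py w10 .5227,-.0157,.033,.116; python3 - <<'E'
import pickle
from h import *
s,r=pickle.load(open('w10.pkl','rb')); w=cloud(r).reshape(-1,3); w=w[np.isfinite(w[:,0])]
q=w[(np.abs(np.hypot(*(w[:,:2]-(.5227,-.0157)).T)-.0315)<.0025)&(np.abs(w[:,2]-.116)<.006)]
A=np.c_[q[:,:2]-(.5227,-.0157),np.ones(len(q))]; k=q[:,2]>np.percentile(q[:,2],30)
print(np.linalg.lstsq(A[k],q[k,2],rcond=None)[0])
q=w[(np.hypot(*(w[:,:2]-(.5227,-.0157)).T)<.048)&(np.abs(w[:,2]-.034)<.002)]
print(circ(q[:,:2],.0417),len(q))
E
```

```text
.5227,-.0157,.033,.116 5130 world [ 0.5214 -0.0161] 0.1139 rms 0.0018 tool mm [  1.7  -1.  -24.1]
[0.00632556 0.00624544 0.11463961]
(array([ 0.5231963 , -0.01583663,  0.0417    ]), np.float64(0.0018899885777610638)) 2122
```

Call:
jog_arm([
  {"jaw": 60,"tx": -0.8,"ty": 0.4,"tz": 8,"roll": 0},
  {"jaw": 60,"tx": 0,"ty": 0,"tz": 12,"roll": 0},
  {"jaw": 60,"tx": 0,"ty": 0,"tz": 12,"roll": 0},
  {"jaw": 60,"tx": 0,"ty": 0,"tz": 8,"roll": 0},
  {"jaw": 60,"tx": 0,"ty": 0,"tz": 6,"roll": 0},
  {"jaw": 60,"tx": 0,"ty": 0,"tz": 4,"roll": 0},
  {"jaw": 60,"tx": 0,"ty": 0,"tz": 0,"roll": 0},
  {"jaw": 60,"tx": 0,"ty": 0,"tz": 0,"roll": 0},
], squeeze=30)

```text
clock: 16.45
tcp_pos: [0.5246, -0.0153, 0.04]
eef_rot: [3.142, 0.0, 2.965]
wrist_force: [0.4, -0.2, -2.3]
opening: 0.77
```

Call:
jog_arm([
  {"jaw": 60,"tx": 0,"ty": 0,"tz": 1.5,"roll": 0},
  {"jaw": 60,"tx": 0,"ty": 0,"tz": 0,"roll": 0},
], squeeze=30)

```text
clock: 16.65
tcp_pos: [0.5246, -0.0153, 0.0386]
eef_rot: [3.142, 0.001, 2.965]
wrist_force: [-0.2, 0.2, -1.8]
opening: 0.766
```

Call:
jog_arm([
  {"jaw": 60,"tx": 0,"ty": 0,"tz": 1,"roll": 0},
  {"jaw": 60,"tx": 0,"ty": 0,"tz": 0,"roll": 0},
], squeeze=30)

```text
clock: 16.85
tcp_pos: [0.5246, -0.0153, 0.0377]
eef_rot: [3.142, 0.001, 2.965]
wrist_force: [-0.8, -0.5, 0.6]
opening: 0.761
```

Call:
jog_arm([
  {"jaw": 60,"tx": 0,"ty": 0,"tz": 0.7,"roll": 0},
  {"jaw": 60,"tx": 0,"ty": 0,"tz": 0,"roll": 0},
], squeeze=30)

```text
clock: 17.05
tcp_pos: [0.5247, -0.0153, 0.0376]
eef_rot: [-3.142, 0.001, 2.965]
wrist_force: [-2.9, 0.2, 5.3]
opening: 0.759
```

The cup is on the floor of the tub. Releasing and rising.

Call:
jog_arm([
  {"jaw": 85,"tx": 0,"ty": 0,"tz": 0,"roll": 0},
  {"jaw": 100,"tx": 0,"ty": 0,"tz": 0,"roll": 0},
  {"jaw": 100,"tx": 0,"ty": 0,"tz": 0,"roll": 0},
  {"jaw": 100,"tx": 0,"ty": 0,"tz": 0,"roll": 0},
  {"jaw": 100,"tx": 0,"ty": 0,"tz": -5,"roll": 0},
  {"jaw": 100,"tx": 0,"ty": 0,"tz": -15,"roll": 0},
  {"jaw": 100,"tx": 0,"ty": 0,"tz": -25,"roll": 0},
  {"jaw": 100,"tx": 0,"ty": 0,"tz": -30,"roll": 0},
  {"jaw": 100,"tx": 0,"ty": 0,"tz": -25,"roll": 0},
  {"jaw": 100,"tx": 0,"ty": 0,"tz": -14,"roll": 0},
  {"jaw": 100,"tx": 0,"ty": 0,"tz": 0,"roll": 0},
], squeeze=30)

```text
clock: 18.15
tcp_pos: [0.5263, -0.0155, 0.153]
eef_rot: [3.141, 0.005, 2.965]
wrist_force: [0.3, 0.3, 0.4]
opening: 1.003
```

```bash
python3 look.py wrist w11; python3 cup.py w11 .5227,-.0157,.033,.062 .641,.1637,.025,.056
```

```text
18.15 [ 0.5263 -0.0155  0.153 ] [3.141 0.005 2.965] [-0.15  0.16 -0.35  1.06 -0.    0.02]
.5227,-.0157,.033,.062 1600 world [ 0.5227 -0.0161] 0.0615 rms 0.001 tool mm [ 3.9 -1.2 91.5]
.641,.1637,.025,.056 897 world [0.6408 0.163 ] 0.0552 rms 0.0011 tool mm [-80.9 195.8  98.2]
```

View pics/w11.png

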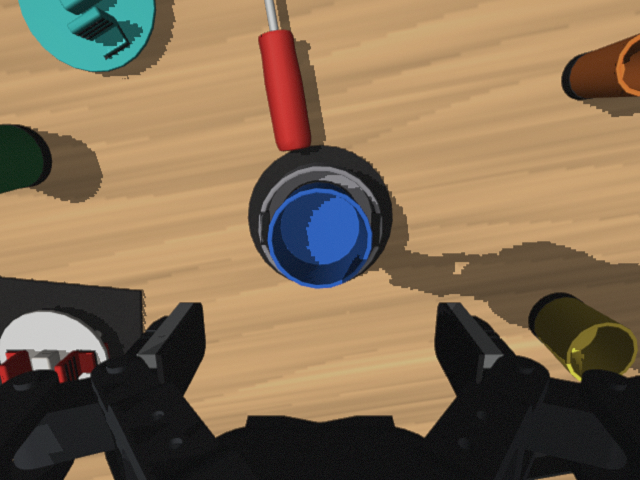

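The blue rim is at 61.5 mm (62 expected), upright and seated at (320,237). On to the yellow cup at (602,350).

Call:
jog_arm([
  {"jaw": 100,"tx": -5,"ty": 12,"tz": 0,"roll": 0},
  {"jaw": 100,"tx": -10,"ty": 23,"tz": 0,"roll": 0},
  {"jaw": 100,"tx": -10,"ty": 23,"tz": 0,"roll": 0},
  {"jaw": 100,"tx": -10,"ty": 23,"tz": 0,"roll": 0},
  {"jaw": 100,"tx": -10,"ty": 23,"tz": 0,"roll": 0},
  {"jaw": 100,"tx": -10,"ty": 23,"tz": 0,"roll": 0},
  {"jaw": 100,"tx": -10,"ty": 23,"tz": 0,"roll": 0},
  {"jaw": 100,"tx": -10,"ty": 23,"tz": 0,"roll": 0},
  {"jaw": 100,"tx": -8,"ty": 23,"tz": 0,"roll": 0},
  {"jaw": 80,"tx": 0,"ty": 0,"tz": 0,"roll": 0},
  {"jaw": 80,"tx": 0,"ty": 0,"tz": 0,"roll": 0},
  {"jaw": 80,"tx": 0,"ty": 0,"tz": 0,"roll": 0},
], squeeze=30)

```text
clock: 19.4
tcp_pos: [0.6393, 0.1628, 0.1492]
eef_rot: [-3.141, -0.003, 2.965]
wrist_force: [-0.9, -0.5, 0.1]
opening: 0.801
```

```bash
python3 look.py wrist w12; python3 cup.py w12 .641,.1637,.025,.056
```

```text
19.4 [0.6393 0.1628 0.1492] [-3.141e+00 -3.000e-03  2.965e+00] [ 0.15  0.39 -0.05  1.14 -0.    0.33]
.641,.1637,.025,.056 1130 world [0.6409 0.1639] 0.0555 rms 0.001 tool mm [-1.5  1.4 93.7]
```

View pics/w12.png

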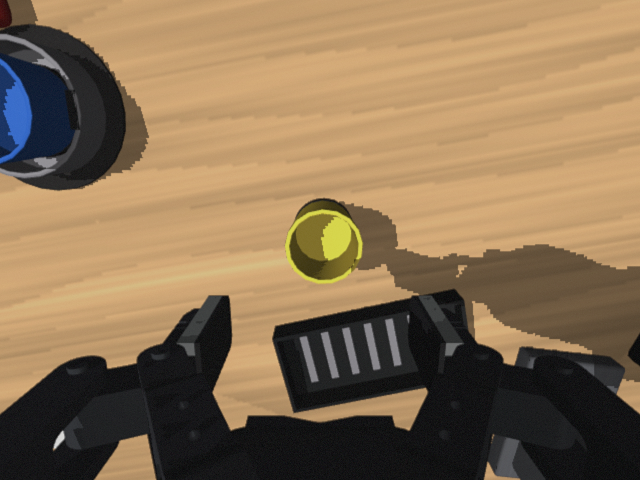

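Call:
jog_arm([
  {"jaw": 80,"tx": -1,"ty": 1,"tz": 10,"roll": 0},
  {"jaw": 80,"tx": 0,"ty": 0,"tz": 20,"roll": 0},
  {"jaw": 80,"tx": 0,"ty": 0,"tz": 25,"roll": 0},
  {"jaw": 80,"tx": 0,"ty": 0,"tz": 25,"roll": 0},
  {"jaw": 80,"tx": 0,"ty": 0,"tz": 17,"roll": 0},
  {"jaw": 80,"tx": 0,"ty": 0,"tz": 10,"roll": 0},
  {"jaw": 80,"tx": 0,"ty": 0,"tz": 7,"roll": 0},
  {"jaw": 80,"tx": 0,"ty": 0,"tz": 0,"roll": 0},
  {"jaw": 40,"tx": 0,"ty": 0,"tz": 0,"roll": 0},
  {"jaw": 40,"tx": 0,"ty": 0,"tz": 0,"roll": 0},
  {"jaw": 40,"tx": 0,"ty": 0,"tz": 0,"roll": 0},
  {"jaw": 40,"tx": 0,"ty": 0,"tz": 0,"roll": 0},
  {"jaw": 40,"tx": 0,"ty": 0,"tz": 0,"roll": 0},
  {"jaw": 40,"tx": 0,"ty": 0,"tz": 0,"roll": 0},
], squeeze=28)

```text
clock: 20.85
tcp_pos: [0.6429, 0.1642, 0.038]
eef_rot: [3.141, 0.003, 2.965]
wrist_force: [-0.1, 1.0, 5.4]
opening: 0.57
```

Call:
jog_arm([
  {"jaw": 40,"tx": 0,"ty": 0,"tz": -5,"roll": 0},
  {"jaw": 40,"tx": 0,"ty": 0,"tz": -15,"roll": 0},
  {"jaw": 40,"tx": 0,"ty": 0,"tz": -25,"roll": 0},
  {"jaw": 40,"tx": 0,"ty": 0,"tz": -25,"roll": 0},
  {"jaw": 40,"tx": 4,"ty": -10,"tz": -15,"roll": 0},
  {"jaw": 40,"tx": 8.5,"ty": -20,"tz": 0,"roll": 0},
  {"jaw": 40,"tx": 8.5,"ty": -20,"tz": 0,"roll": 0},
  {"jaw": 40,"tx": 8.5,"ty": -20,"tz": 0,"roll": 0},
  {"jaw": 40,"tx": 8.5,"ty": -20,"tz": 0,"roll": 0},
  {"jaw": 40,"tx": 8.5,"ty": -20,"tz": 0,"roll": 0},
  {"jaw": 40,"tx": 8.5,"ty": -20,"tz": 0,"roll": 0},
  {"jaw": 40,"tx": 8.5,"ty": -20,"tz": 0,"roll": 0},
  {"jaw": 40,"tx": 8.5,"ty": -20,"tz": 0,"roll": 0},
  {"jaw": 40,"tx": 8.5,"ty": -20,"tz": 0,"roll": 0},
  {"jaw": 40,"tx": 4.3,"ty": -8,"tz": 0,"roll": 0},
  {"jaw": 40,"tx": 0,"ty": 0,"tz": 0,"roll": 0},
  {"jaw": 40,"tx": 0,"ty": 0,"tz": 0,"roll": 0},
], squeeze=28)

```text
clock: 22.55
tcp_pos: [0.5235, -0.0159, 0.1218]
eef_rot: [3.141, 0.0, 2.965]
wrist_force: [0.9, 0.5, -1.8]
opening: 0.569
```

```bash
python3 look.py wrist w13; python3 look.py side s13; python3 cup.py w13 .5227,-.0157,.025,.14; python3 cup.py s13 .5227,-.0157,.025,.14; python3 cup.py w13 .5227,-.0157,.033,.062; python3 - <<'E'
import cv2,numpy as np
a=cv2.imread('pics/w13.png');b=cv2.imread('pics/s13.png')[150:350,200:440]
cv2.imwrite('pics/m13.png',np.hstack([cv2.resize(a,(440,330)),cv2.resize(b,(350,330))]))
E
```

```text
22.55 [ 0.5235 -0.0159  0.1218] [3.141 0.    2.965] [-0.15  0.18 -0.39  1.    0.    0.02]
22.6 [ 0.5238 -0.0157  0.1218] [3.141e+00 1.000e-03 2.965e+00] [-0.15  0.18 -0.39  1.    0.    0.02]
.5227,-.0157,.025,.14 4263 world [ 0.5216 -0.0166] 0.1394 rms 0.0019 tool mm [  1.8  -1.  -17.7]
.5227,-.0157,.025,.14 143 world [ 0.5223 -0.0172] 0.1402 rms 0.0026 tool mm [  1.2  -1.7 -18.4]
.5227,-.0157,.033,.062 1236 world [ 0.5232 -0.0162] 0.0615 rms 0.0009 tool mm [ 0.3 -0.4 60.3]
```

View pics/m13.png

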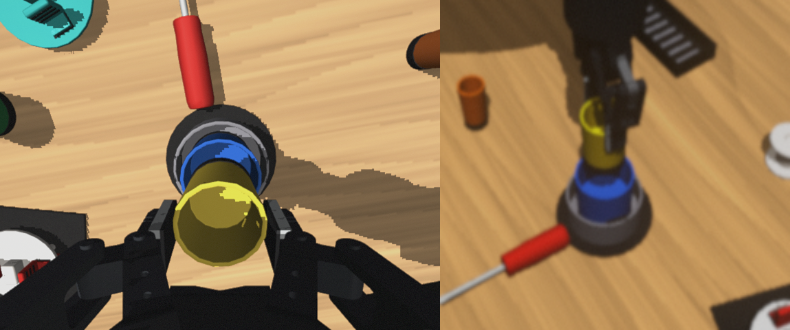

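Call:
jog_arm([
  {"jaw": 40,"tx": -0.8,"ty": 0.6,"tz": 8,"roll": 0},
  {"jaw": 40,"tx": 0,"ty": 0,"tz": 12,"roll": 0},
  {"jaw": 40,"tx": 0,"ty": 0,"tz": 12,"roll": 0},
  {"jaw": 40,"tx": 0,"ty": 0,"tz": 10,"roll": 0},
  {"jaw": 40,"tx": 0,"ty": 0,"tz": 7,"roll": 0},
  {"jaw": 40,"tx": 0,"ty": 0,"tz": 4,"roll": 0},
  {"jaw": 40,"tx": 0,"ty": 0,"tz": 0,"roll": 0},
  {"jaw": 40,"tx": 0,"ty": 0,"tz": 0,"roll": 0},
], squeeze=28)

```text
clock: 23.45
tcp_pos: [0.5245, -0.0157, 0.0688]
eef_rot: [3.142, 0.0, 2.965]
wrist_force: [0.3, 0.2, -0.9]
opening: 0.567
```

Call:
jog_arm([
  {"jaw": 40,"tx": 0,"ty": 0,"tz": 1.5,"roll": 0},
  {"jaw": 40,"tx": 0,"ty": 0,"tz": 0,"roll": 0},
], squeeze=28)

```text
clock: 23.65
tcp_pos: [0.5246, -0.0157, 0.0675]
eef_rot: [-3.142, 0.001, 2.965]
wrist_force: [-0.4, 0.2, -0.7]
opening: 0.568
```

Call:
jog_arm([
  {"jaw": 40,"tx": 0,"ty": 0,"tz": 1,"roll": 0},
  {"jaw": 40,"tx": 0,"ty": 0,"tz": 0,"roll": 0},
], squeeze=28)

```text
clock: 23.85
tcp_pos: [0.5243, -0.0157, 0.0662]
eef_rot: [-3.142, 0.0, 2.965]
wrist_force: [-0.5, 0.4, -0.4]
opening: 0.569
```

Call:
jog_arm([
  {"jaw": 40,"tx": 0,"ty": 0,"tz": 1,"roll": 0},
  {"jaw": 40,"tx": 0,"ty": 0,"tz": 0,"roll": 0},
], squeeze=28)

```text
clock: 24.05
tcp_pos: [0.5247, -0.0157, 0.066]
eef_rot: [-3.142, 0.001, 2.965]
wrist_force: [-0.9, 0.9, 4.5]
opening: 0.568
```

Call:
jog_arm([
  {"jaw": 40,"tx": 0,"ty": 0,"tz": 0.5,"roll": 0},
  {"jaw": 40,"tx": 0,"ty": 0,"tz": 0,"roll": 0},
], squeeze=28)

```text
clock: 24.25
tcp_pos: [0.5248, -0.0157, 0.0659]
eef_rot: [-3.142, 0.001, 2.965]
wrist_force: [-3.0, 0.8, 7.9]
opening: 0.564
```

Seated. Releasing, rising and checking.

Call:
jog_arm([
  {"jaw": 65,"tx": 0,"ty": 0,"tz": 0,"roll": 0},
  {"jaw": 80,"tx": 0,"ty": 0,"tz": 0,"roll": 0},
  {"jaw": 80,"tx": 0,"ty": 0,"tz": 0,"roll": 0},
  {"jaw": 80,"tx": 0,"ty": 0,"tz": 0,"roll": 0},
  {"jaw": 80,"tx": 0,"ty": 0,"tz": -5,"roll": 0},
  {"jaw": 80,"tx": 0,"ty": 0,"tz": -15,"roll": 0},
  {"jaw": 80,"tx": 0,"ty": 0,"tz": -25,"roll": 0},
  {"jaw": 80,"tx": 0,"ty": 0,"tz": -25,"roll": 0},
  {"jaw": 80,"tx": 0,"ty": 0,"tz": -15,"roll": 0},
  {"jaw": 80,"tx": 0,"ty": 0,"tz": 0,"roll": 0},
  {"jaw": 80,"tx": 0,"ty": 0,"tz": 0,"roll": 0},
], squeeze=28)

```text
clock: 25.35
tcp_pos: [0.5243, -0.0156, 0.1496]
eef_rot: [3.142, 0.001, 2.965]
wrist_force: [-0.4, 0.7, -0.9]
opening: 0.798
```

```bash
python3 look.py wrist w14; python3 cup.py w14 .5227,-.0157,.033,.062 .5227,-.0157,.025,.084 .4547,.1847,.0175,.056
```

```text
25.35 [ 0.5243 -0.0156  0.1496] [3.142e+00 1.000e-03 2.965e+00] [-0.15  0.16 -0.36  1.06  0.    0.02]
.5227,-.0157,.033,.062 1535 world [ 0.5226 -0.0161] 0.0616 rms 0.0053 tool mm [ 1.7 -0.7 88. ]
.5227,-.0157,.025,.084 1434 world [ 0.5228 -0.0158] 0.0835 rms 0.001 tool mm [ 1.5 -0.5 66.2]
.4547,.1847,.0175,.056 505 world [0.4549 0.1845] 0.0553 rms 0.001 tool mm [103.6 184.8  94.3]
```

View pics/w14.png

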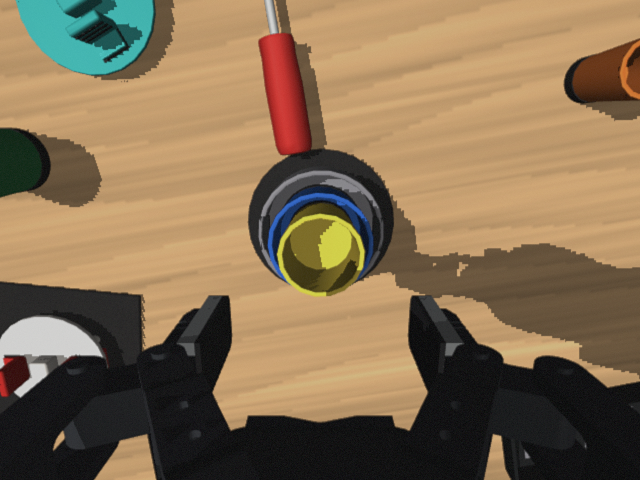

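Yellow rim is at 83.5 mm (84 expected), so it's seated. Now the orange cup.

Call:
jog_arm([
  {"jaw": 70,"tx": 6,"ty": 10,"tz": 0,"roll": 0},
  {"jaw": 70,"tx": 12,"ty": 22,"tz": 0,"roll": 0},
  {"jaw": 70,"tx": 12,"ty": 22,"tz": 0,"roll": 0},
  {"jaw": 70,"tx": 12,"ty": 22,"tz": 0,"roll": 0},
  {"jaw": 70,"tx": 12,"ty": 22,"tz": 0,"roll": 0},
  {"jaw": 70,"tx": 12,"ty": 22,"tz": 0,"roll": 0},
  {"jaw": 70,"tx": 12,"ty": 22,"tz": 0,"roll": 0},
  {"jaw": 70,"tx": 12,"ty": 22,"tz": 0,"roll": 0},
  {"jaw": 70,"tx": 12.2,"ty": 21.5,"tz": 0,"roll": 0},
  {"jaw": 70,"tx": 0,"ty": 0,"tz": 0,"roll": 0},
  {"jaw": 70,"tx": 0,"ty": 0,"tz": 0,"roll": 0},
  {"jaw": 70,"tx": 0,"ty": 0,"tz": 0,"roll": 0},
], squeeze=28)

```text
clock: 26.6
tcp_pos: [0.4559, 0.1846, 0.149]
eef_rot: [-3.141, -0.001, 2.965]
wrist_force: [-0.5, 0.2, 0.2]
opening: 0.704
```

```bash
python3 look.py wrist w15; python3 cup.py w15 .4547,.1847,.0175,.056
```

```text
26.6 [0.4559 0.1846 0.149 ] [-3.141e+00 -1.000e-03  2.965e+00] [ 0.25  0.1  -0.42  1.05 -0.    0.43]
.4547,.1847,.0175,.056 757 world [0.4543 0.1851] 0.0555 rms 0.001 tool mm [ 1.5  0.3 93.6]
```

View pics/w15.png

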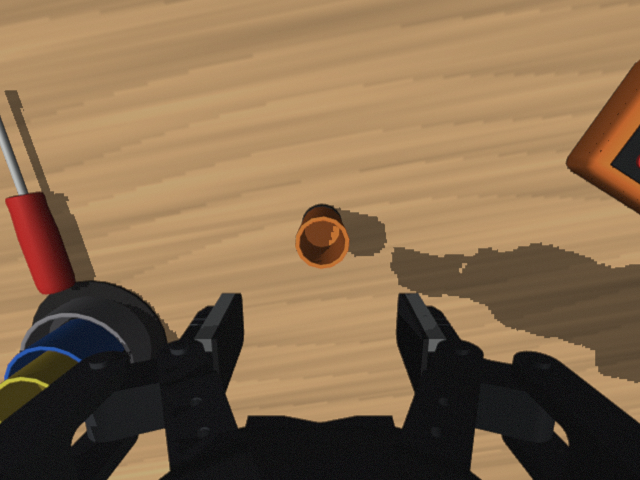

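Call:
jog_arm([
  {"jaw": 70,"tx": 1.2,"ty": 0.3,"tz": 10,"roll": 0},
  {"jaw": 70,"tx": 0,"ty": 0,"tz": 20,"roll": 0},
  {"jaw": 70,"tx": 0,"ty": 0,"tz": 25,"roll": 0},
  {"jaw": 70,"tx": 0,"ty": 0,"tz": 25,"roll": 0},
  {"jaw": 70,"tx": 0,"ty": 0,"tz": 16,"roll": 0},
  {"jaw": 70,"tx": 0,"ty": 0,"tz": 10,"roll": 0},
  {"jaw": 70,"tx": 0,"ty": 0,"tz": 6,"roll": 0},
  {"jaw": 70,"tx": 0,"ty": 0,"tz": 0,"roll": 0},
  {"jaw": 20,"tx": 0,"ty": 0,"tz": 0,"roll": 0},
  {"jaw": 20,"tx": 0,"ty": 0,"tz": 0,"roll": 0},
  {"jaw": 20,"tx": 0,"ty": 0,"tz": 0,"roll": 0},
  {"jaw": 20,"tx": 0,"ty": 0,"tz": 0,"roll": 0},
  {"jaw": 20,"tx": 0,"ty": 0,"tz": 0,"roll": 0},
  {"jaw": 20,"tx": 0,"ty": 0,"tz": 0,"roll": 0},
], squeeze=25)

```text
clock: 28.05
tcp_pos: [0.4562, 0.1858, 0.0387]
eef_rot: [3.141, 0.002, 2.965]
wrist_force: [-0.7, 0.2, 6.5]
opening: 0.398
```

Call:
jog_arm([
  {"jaw": 20,"tx": 0,"ty": 0,"tz": -5,"roll": 0},
  {"jaw": 20,"tx": 0,"ty": 0,"tz": -15,"roll": 0},
  {"jaw": 20,"tx": 0,"ty": 0,"tz": -25,"roll": 0},
  {"jaw": 20,"tx": 0,"ty": 0,"tz": -25,"roll": 0},
  {"jaw": 20,"tx": 0,"ty": 0,"tz": -20,"roll": 0},
  {"jaw": 20,"tx": -5,"ty": -10,"tz": -15,"roll": 0},
  {"jaw": 20,"tx": -11,"ty": -20,"tz": 0,"roll": 0},
  {"jaw": 20,"tx": -11,"ty": -20,"tz": 0,"roll": 0},
  {"jaw": 20,"tx": -11,"ty": -20,"tz": 0,"roll": 0},
  {"jaw": 20,"tx": -11,"ty": -20,"tz": 0,"roll": 0},
  {"jaw": 20,"tx": -11,"ty": -20,"tz": 0,"roll": 0},
  {"jaw": 20,"tx": -11,"ty": -20,"tz": 0,"roll": 0},
  {"jaw": 20,"tx": -11,"ty": -20,"tz": 0,"roll": 0},
  {"jaw": 20,"tx": -11,"ty": -20,"tz": 0,"roll": 0},
  {"jaw": 20,"tx": -9.4,"ty": -15.6,"tz": 0,"roll": 0},
  {"jaw": 20,"tx": 0,"ty": 0,"tz": 0,"roll": 0},
  {"jaw": 20,"tx": 0,"ty": 0,"tz": 0,"roll": 0},
  {"jaw": 20,"tx": 0,"ty": 0,"tz": 0,"roll": 0},
], squeeze=25)

```text
clock: 29.85
tcp_pos: [0.5225, -0.0145, 0.1423]
eef_rot: [3.141, -0.001, 2.965]
wrist_force: [0.3, 0.1, -0.9]
opening: 0.401
```

```bash
python3 look.py wrist w16; python3 look.py side s16; python3 cup.py w16 .5227,-.0157,.0175,.16; python3 cup.py s16 .5227,-.0157,.0175,.16;python3 cup.py w16 .5227,-.0157,.025,.084; python3 - <<'E'
import cv2,numpy as np
a=cv2.imread('pics/w16.png');b=cv2.imread('pics/s16.png')[130:330,200:440]
cv2.imwrite('pics/m16.png',np.hstack([cv2.resize(a,(440,330)),cv2.resize(b,(350,330))]))
E
```

```text
29.85 [ 0.5225 -0.0145  0.1423] [ 3.141e+00 -1.000e-03  2.965e+00] [-0.15  0.16 -0.37  1.04  0.    0.02]
29.9 [ 0.5226 -0.0144  0.1424] [ 3.141e+00 -1.000e-03  2.966e+00] [-0.15  0.16 -0.37  1.04  0.    0.02]
.5227,-.0157,.0175,.16 2833 world [ 0.5205 -0.0152] 0.1591 rms 0.0021 tool mm [  1.9  -1.  -16.8]
.5227,-.0157,.0175,.16 97 world [ 0.5206 -0.0159] 0.1603 rms 0.0032 tool mm [  1.7  -1.8 -17.9]
.5227,-.0157,.025,.084 1001 world [ 0.5233 -0.0159] 0.0835 rms 0.001 tool mm [-1.  -1.2 58.8]
```

View pics/m16.png

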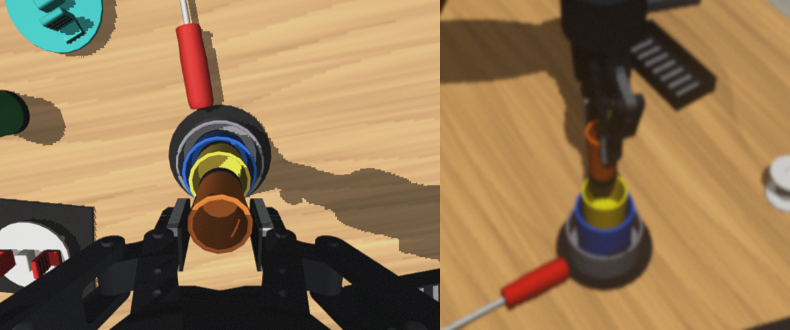

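Call:
jog_arm([
  {"jaw": 20,"tx": -1.8,"ty": 0,"tz": 6,"roll": 0},
  {"jaw": 20,"tx": 0,"ty": 0,"tz": 10,"roll": 0},
  {"jaw": 20,"tx": 0,"ty": 0,"tz": 12,"roll": 0},
  {"jaw": 20,"tx": 0,"ty": 0,"tz": 10,"roll": 0},
  {"jaw": 20,"tx": 0,"ty": 0,"tz": 8,"roll": 0},
  {"jaw": 20,"tx": 0,"ty": 0,"tz": 5,"roll": 0},
  {"jaw": 20,"tx": 0,"ty": 0,"tz": 0,"roll": 0},
  {"jaw": 20,"tx": 0,"ty": 0,"tz": 0,"roll": 0},
], squeeze=25)

```text
clock: 30.75
tcp_pos: [0.5252, -0.0156, 0.0916]
eef_rot: [3.142, 0.0, 2.965]
wrist_force: [0.1, -0.5, 0.3]
opening: 0.398
```

Call:
jog_arm([
  {"jaw": 20,"tx": 0,"ty": 0,"tz": 1,"roll": 0},
  {"jaw": 20,"tx": 0,"ty": 0,"tz": 0,"roll": 0},
], squeeze=25)

```text
clock: 30.95
tcp_pos: [0.5255, -0.0156, 0.091]
eef_rot: [3.142, 0.001, 2.965]
wrist_force: [0.3, -0.6, -1.4]
opening: 0.4
```

Call:
jog_arm([
  {"jaw": 20,"tx": 0,"ty": 0,"tz": 1,"roll": 0},
  {"jaw": 20,"tx": 0,"ty": 0,"tz": 0,"roll": 0},
], squeeze=25)

```text
clock: 31.15
tcp_pos: [0.5251, -0.0156, 0.0897]
eef_rot: [-3.142, 0.0, 2.965]
wrist_force: [-0.5, -1.2, 0.2]
opening: 0.396
```

Call:
jog_arm([
  {"jaw": 20,"tx": 0,"ty": 0,"tz": 0.8,"roll": 0},
  {"jaw": 20,"tx": 0,"ty": 0,"tz": 0,"roll": 0},
], squeeze=25)

```text
clock: 31.35
tcp_pos: [0.525, -0.0156, 0.0888]
eef_rot: [-3.142, -0.0, 2.965]
wrist_force: [0.7, 0.4, -0.4]
opening: 0.4
```

Call:
jog_arm([
  {"jaw": 20,"tx": 0,"ty": 0,"tz": 0.8,"roll": 0},
  {"jaw": 20,"tx": 0,"ty": 0,"tz": 0,"roll": 0},
], squeeze=25)

```text
clock: 31.55
tcp_pos: [0.5255, -0.0156, 0.0887]
eef_rot: [-3.142, 0.001, 2.965]
wrist_force: [-1.5, 0.9, 4.6]
opening: 0.4
```

Call:
jog_arm([
  {"jaw": 20,"tx": 0,"ty": 0,"tz": 0.5,"roll": 0},
  {"jaw": 20,"tx": 0,"ty": 0,"tz": 0,"roll": 0},
], squeeze=25)

```text
clock: 31.75
tcp_pos: [0.5257, -0.0157, 0.0887]
eef_rot: [-3.142, 0.001, 2.965]
wrist_force: [-2.7, 0.0, 6.7]
opening: 0.401
```

Seated. Releasing and rising.

Call:
jog_arm([
  {"jaw": 50,"tx": 0,"ty": 0,"tz": 0,"roll": 0},
  {"jaw": 65,"tx": 0,"ty": 0,"tz": 0,"roll": 0},
  {"jaw": 65,"tx": 0,"ty": 0,"tz": 0,"roll": 0},
  {"jaw": 65,"tx": 0,"ty": 0,"tz": 0,"roll": 0},
  {"jaw": 65,"tx": 0,"ty": 0,"tz": -5,"roll": 0},
  {"jaw": 65,"tx": 0,"ty": 0,"tz": -15,"roll": 0},
  {"jaw": 65,"tx": 0,"ty": 0,"tz": -25,"roll": 0},
  {"jaw": 65,"tx": 0,"ty": 0,"tz": -25,"roll": 0},
  {"jaw": 65,"tx": 0,"ty": 0,"tz": -20,"roll": 0},
  {"jaw": 65,"tx": 0,"ty": 0,"tz": -10,"roll": 0},
  {"jaw": 65,"tx": 0,"ty": 0,"tz": 0,"roll": 0},
  {"jaw": 65,"tx": 0,"ty": 0,"tz": 0,"roll": 0},
], squeeze=25)

```text
clock: 32.95
tcp_pos: [0.5247, -0.0155, 0.1869]
eef_rot: [3.142, -0.001, 2.965]
wrist_force: [-0.3, 0.5, -0.3]
opening: 0.648
```

```bash
python3 look.py wrist w17; python3 look.py side s17; python3 look.py scene c17; python3 cup.py w17 .5227,-.0157,.0175,.106 .5227,-.0157,.025,.084 .5227,-.0157,.033,.062; python3 - <<'E'
import cv2,numpy as np
a=cv2.imread('pics/w17.png');b=cv2.imread('pics/s17.png')
cv2.imwrite('pics/m17.png',np.hstack([cv2.resize(a,(400,300)),cv2.resize(b,(400,300))]))
E
```

```text
32.95 [ 0.5247 -0.0155  0.1869] [ 3.142e+00 -1.000e-03  2.965e+00] [-0.15  0.13 -0.31  1.14  0.    0.02]
33.0 [ 0.5242 -0.0154  0.1863] [-3.142e+00 -2.000e-03  2.965e+00] [-0.15  0.13 -0.31  1.14  0.    0.02]
33.05 [ 0.524  -0.0154  0.1861] [-3.142e+00 -3.000e-03  2.965e+00] [-0.15  0.13 -0.31  1.14  0.    0.02]
.5227,-.0157,.0175,.106 845 world [ 0.5232 -0.0162] 0.1055 rms 0.001 tool mm [ 1.2 -0.9 81.4]
.5227,-.0157,.025,.084 972 world [ 0.5229 -0.0159] 0.0836 rms 0.0044 tool mm [  1.6  -0.7 103.3]
.5227,-.0157,.033,.062 1085 world [ 0.5236 -0.0163] 0.0615 rms 0.0049 tool mm [  0.8  -0.9 125.4]
```

View pics/m17.png

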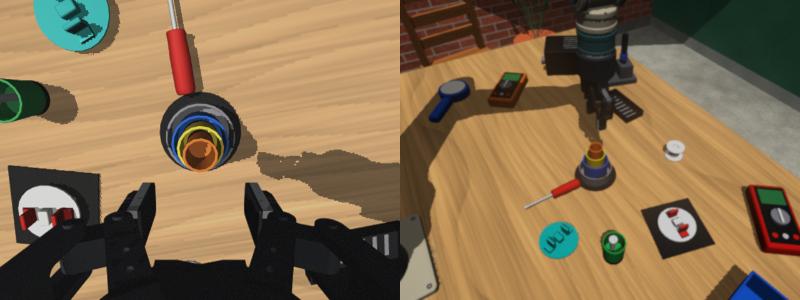

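View pics/c17.png

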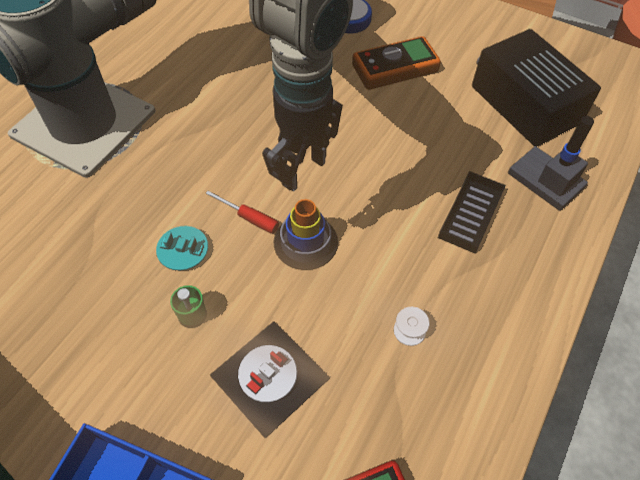

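The three cups are nested, with rims at 61.5, 83.6 and 105.5 mm (62, 84 and 106 expected). The cover lies on the mat at (268,373), the bystanders are where they were, and the gripper is clear. Handing in.

```bash
python3 -c "
from plant import finish_job
print(finish_job())"
```

```text
the job is handed in; nothing more can be done
None
```

The cups are packed away and the job was handed in at about 33 s, with no verdict reported. I squeezed both red tabs, lifted the cover off and laid it right way up on the mat. Then I put the blue, yellow and orange cups in, in that order, easing each down until the wrist force showed it on the floor.

- **Cups:** the last wrist picture put the rims at 61.5, 83.6 and 105.5 mm, against 62, 84 and 106 expected. The three axes agree to within about 1 mm.
- **Cover:** after release its disc top measured 17.2 mm against 17.5 expected, within about 1 mm of the mat's centre. The last pictures still show it there.
- **Bystanders:** the green cup with its bolt, the screwdriver, the shell, the spool and the turquoise cover look unmoved in the last scene picture. I judged that by eye, not by measurement.
- **Failed or disagreed:** two early move calls were refused until I filled in every key, and nothing moved on those. The measured tool position read 1–2 mm off the cup centres in x, so I aligned from the camera fits. In the last check the fits to the two lower rims were noisier (4–5 mm scatter), though each had fitted to 1 mm just after it was placed.

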